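# Lay out a model racer's engine rebuild on the pit mat

### The job

Lay out the engine rebuild on the green mat: stand the black finned barrel centrally on top of the aluminium crankcase and the red cooling head on top of the barrel, brass plug up, and stand the brass flywheel in the middle of the blue block. Lay the rubber-tyred wheel flat on the mat midway between the crankcase and the block, and stand the jar with the orange cap directly behind the wheel (on the side away from the robot, square to the row of crankcase, wheel and block), 90 mm from it centre to centre. Leave the screwdriver and the yellow tub where they are.

Things in the scene. Friction and masses are not known exactly. Their poses are not given: they have to be found in the camera images.
- mat: Fixed green mat, 180 x 350 mm, 2 mm thick. Origin: on the table surface (underside of the mat), midway between the crankcase and the block. Its y axis runs along the row of crankcase and block, its x axis points square to the row, away from the robot (at most 0.25 rad off world x); the mat reaches from x = -50 to +130 mm and y = -175 to +175 mm.
- crankcase_top (a point): Aluminium engine crankcase on a small blue foot (56 x 56 mm), fixed on the mat at one end of the row, 130 mm from the mat's origin at its +y or its -y end. A short brass shaft sticks out of its side 49 mm towards the robot from its axis. Point: centre of its flat round top flange (48 mm across), 52 mm above the table; z up.
- block_top (a point): Blue square setting block, 76 x 76 x 16 mm, fixed on the mat at the other end of the row, 130 mm from the mat's origin. Point: centre of its flat top, 18 mm above the table; z up.
- barrel_mid (a point): Loose black finned cylinder barrel, upright, 40 mm diameter, 38 mm tall, about 120 g; a plain round solid with flat ends. Point: its centre, 19 mm above its underside.
- head_mid (a point): Loose red finned cooling head, upright: 40 mm diameter, 26 mm tall, with a brass plug 10 mm across standing 8 mm higher in the middle of its top; about 70 g. Point: on its axis 17 mm above its underside.
- wheel_mid (a point): Loose wheel lying flat: black rubber tyre 56 mm diameter, 26 mm tall, silver disc on its upper face; about 90 g. Point: its centre, 13 mm above its underside.
- flywheel_mid (a point): Loose brass flywheel, upright: disc 48 mm diameter, 24 mm tall, with a hub 20 mm across and 4 mm high on top; about 250 g. Point: on its axis 14 mm above its underside.
- jar_mid (a point): Loose glass jar with orange screw cap and a paper band, upright: 44 mm diameter, 70 mm tall, about 130 g. Point: its centre, 35 mm above its underside.
- screwdriver: Bystander: a red-handled screwdriver lying on the table, about 200 mm long, at the right. Do not disturb.
- tub: Bystander: a yellow tub with black lid, 60 mm diameter, 60 mm tall, at the left; origin at the centre of its underside. Do not disturb.

How it is judged (in metres and radians):
At the end, for the whole second after the job is handed in: All released, at rest, upright: barrel on crankcase and head on barrel, each within 10 mm of centre; flywheel on block within 14 mm; wheel on mat within 15 mm (each way) of the midpoint; jar on mat 75-105 mm from the wheel, within 22 mm (each way) of 90 mm behind the midpoint (horizontal distance between barrel_mid and crankcase_top below 0.01 m and z of barrel_mid in the frame of crankcase_top between 0.015 and 0.023 m and horizontal distance between head_mid and barrel_mid below 0.01 m and z of head_mid in the frame of crankcase_top between 0.05 and 0.06 m and horizontal distance between flywheel_mid and block_top below 0.014 m and z of flywheel_mid in the frame of block_top between 0.01 and 0.018 m and x of wheel_mid in the frame of mat between -0.015 and 0.015 m and y of wheel_mid in the frame of mat between -0.015 and 0.015 m and z of wheel_mid in the frame of mat between 0.011 and 0.019 m and x of jar_mid in the frame of mat between 0.068 and 0.112 m and y of jar_mid in the frame of mat between -0.022 and 0.022 m and z of jar_mid in the frame of mat between 0.033 and 0.041 m and horizontal distance between jar_mid and wheel_mid between 0.075 and 0.105 m and angle between each of barrel_mid, head_mid, wheel_mid, flywheel_mid, jar_mid's own z axis and vertical below 0.1 rad and linear speed of each of barrel, head, wheel, flywheel, jar below 0.02 m/s and contact force between each of barrel, head, wheel, flywheel, jar and the fingers below 0.1 N); the robot touches nothing.
It fails at once if the screwdriver is moved more than 20 mm (distance of screwdriver from where it was at the start of the episode above 0.02 m).
It fails at once if the yellow tub is moved more than 20 mm (distance of tub from where it was at the start of the episode above 0.02 m).
It also fails if it takes over 136 s, if anything falls off the work surface, if the arm or the gripper's body presses on something with over 40 N, if the wrist force passes 120 N, or if a joint passes its speed limit or range.

### The arm

A 7-joint arm with a two-finger parallel gripper is mounted at the origin on the work surface. World frame = base frame: x ahead of the robot, y to its left, z up, the work surface at z = 0. Lengths are in m, angles in degrees, forces in N, time in s.
With the tool pointing down it reaches from about 0.4 to 0.9 m from the base axis. Payload 5.5 kg.
Tool frame: the origin (TCP) lies where the fingers leave the gripper's body, on its centre line; the fingertips stand 66 mm ahead of it and the grasp point (between the pads) lies 47 mm ahead of it; z points along the fingers, y is the direction in which the jaws open and shut (so a half turn about z gives the same grasp; the last joint's range is limited). The gripper opens to 92 mm and grips with 3 to 60 N. Pads are 19 mm wide; open, the fingers measure 130 mm over their backs; the gripper's body (75 mm by 190 mm) begins 47 mm behind the grasp point.
Start: joints at [-62.154, 28.699, -24.465, 88.831, 12.651, 65.22, -12.049], TCP at [0.144, 0.634, 0.292] pointing down, gripper open.
Joint ranges: [-164.97, 164.97], [-17.58, 116.51], [-87.97, 89.64], [11.32, 138.91], [-80.73, 260.73], [10.89, 115.49], [-147.41, 147.41]. Speed limits (degrees/s): [147.25, 147.25, 180, 180, 180, 180, 180].

### API

Orientations are given as a 3x3 rotation matrix whose columns are the frame's x, y, z axes.
In Python, from station import monitor, read_camera, bot gives the robot as it stands.
- The arm moves only by the tool carry_out, never from a script. Its argument "increments" is a list of rows, each a list of 3 entries, a list of its own where there are three numbers: the turn, a rotation vector about the tool's x, y, z each as a share of pi rad, from -1 to 1, then the shift along the tool's x, y, z each as a share of 0.3 m, from -1 to 1, then the opening, from 0 (shut) to 1 (fully open). A call has exactly 10 rows; each row shifts and turns the pose as measured when the row begins, along the tool's axes as they then stand; what a row does not reach is not made up. A row lasts 1/12 s, in which the tool goes at most 41.7 mm and 7.16 degrees, less where a joint would pass 70% of its speed; a pose out of reach is approached as far as the arm can. A call with a number of a shift or a turn outside -1 to 1 is refused whole. A call with a gripper value outside its range is refused whole. The fingers move at their own pace and stop on an object; "grip_force" is the grip in N (left out, the last holds). Time passes only in rows, so rows that do not move let the fingers close, or fill a call up. It gives the time, the measured TCP pose, the force and the opening at its end, in the units of the state.
- monitor.observe(): the state, without advancing time (a new reading comes with each control period).
- read_camera(name): name is "scene" or "top" or "wrist"; returns a dict with "pixels" (400x640x3 uint8, red, green, blue), "range_z" (400x640 float32, m along the optical axis (not along the pixel's ray), 0 where there is no reading), "fov_y" (degrees; the focal length in pixels is half the picture's height over the tangent of half this angle, whatever the lens; pixels are square), "cx", "cy" (the principal point, pixels), "origin" and "orientation" of the camera in the world. Camera axes: x right, y down, z forward; pixel columns grow to the right and rows downward; lengths in m; the calibration is good to about 2 mm. The wrist camera is an equidistant fisheye: a pixel r from the principal point sees the ray r / f radians off the axis. A picture is of the moment at which its call begins.
- bot.sign_off(): hands the job in, once; it reports no verdict.
The state is a dict: "time_s": time; "joint_pos": joint angles; "joint_velocities": joint speeds; "joint_efforts": joint torques, N m; "eef_pos": TCP position; "tool_rot": TCP orientation; "contact_force": force on the tool from outside, world axes, zero at the start; "torque": the same for the moment, N m; "opening": finger opening in m.
Only numpy, scipy, OpenCV 4.12 (cv2) and the standard library are available. Lean on these libraries where they do the work, as an engineer would, in place of code of your own. Each camera call takes 0.05 s, during which the arm holds its last target.

## Working session

There is one attempt and no reset: what is moved stays moved. The work goes in short steps, Python scripts to look and compute and a tool call to move; the robot and the scene stay as the last step left them, time stands still between calls to the robot, and variables do not carry over. Pictures are saved under pics/ and viewed, and the job is handed in when it is done.

Besides the shell and the picture viewer there is one more tool, called in YAML: its name, and indented under it one key for each argument. carry_out: Moves the arm, as the interface text tells. Its arguments: {"type":"object","properties":{"increments":{"type":"array"},"grip_force":{"type":"number"}},"required":["increments"]}

```bash
ls; mkdir -p pics; python3 - <<'E'
from station import monitor, read_camera, bot
import cv2
s=monitor.observe()
for k,v in s.items(): print(k,v)
for n in ["scene","top","wrist"]:
    c=read_camera(n); cv2.imwrite(f"pics/{n}0.png",c["pixels"][:,:,::-1])
    print(n,c["fov_y"],c["cx"],c["cy"],c["origin"],c["orientation"],(c["range_z"]>0).mean())
E
```

```text
pics
time_s 0.0
joint_pos [-62.15428106  28.75491023 -24.45387145  88.89068022  12.65021478
  65.21963069 -12.0485281 ]
joint_velocities [ 0.05862549  0.02069309 -0.00457396  0.04704978  0.05642138  0.00694103
  0.05791126]
joint_efforts [-3.08863118e-04 -5.66581535e+01 -5.81656560e+00 -2.79105252e+01
 -6.88322866e-02  3.06635443e-02  1.90624860e-04]
eef_pos [0.14353727 0.63337013 0.29117273]
tool_rot [[-9.75297815e-01  2.20893422e-01 -5.17341225e-04]
 [ 2.20894010e-01  9.75296002e-01 -1.88261960e-03]
 [ 8.87025439e-05 -1.95039236e-03 -9.99998094e-01]]
contact_force [ 0.22847151 -0.32311729  0.10100823]
torque [ 0.01468822 -0.01413881 -0.02185181]
opening 0.09164189215044428
scene 43.966433416365945 320.79581405228095 199.68264759671916 [ 1.10142129 -0.79181739  0.97823937] [[ 0.83866005  0.36546506 -0.40383736]
 [ 0.54447013 -0.58188096  0.60412484]
 [-0.01419875 -0.72653274 -0.68698513]] 0.996046875
top 43.65097684915185 317.19147197252295 201.83010397380812 [ 0.29435262 -0.00426137  1.46505704] [[ 0.0571591  -0.97714874  0.20472706]
 [-0.9983566  -0.05509857  0.01575593]
 [-0.00411572 -0.20529121 -0.97869228]] 0.99584375
wrist 65.70646984690485 318.79726554380363 198.20897975442466 [0.06935505 0.6495535  0.38317426] [[ 0.22047615  0.93462104  0.27905873]
 [ 0.97539152 -0.21088346 -0.06433932]
 [-0.00128401  0.2863768  -0.95811621]] 0.99283203125
```

View pics/scene0.png

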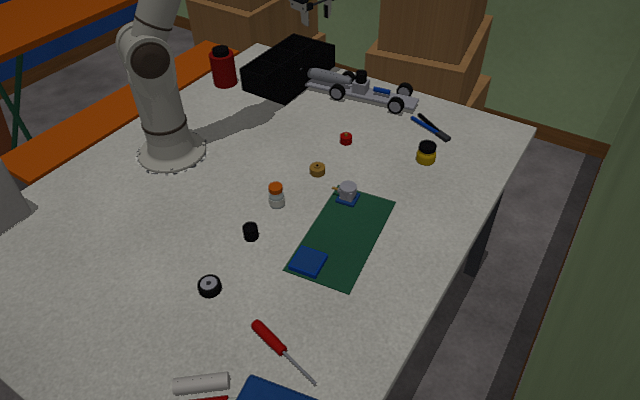

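View pics/top0.png

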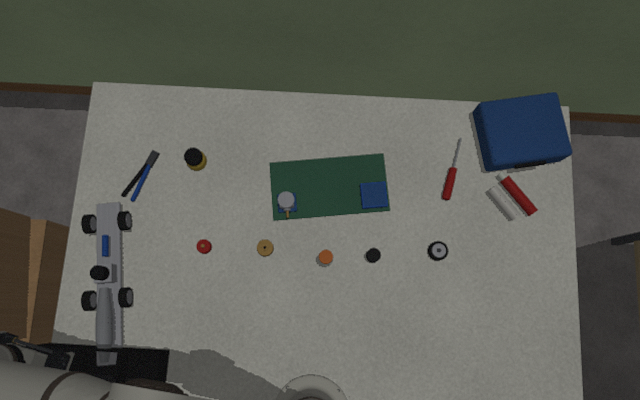

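View pics/wrist0.png

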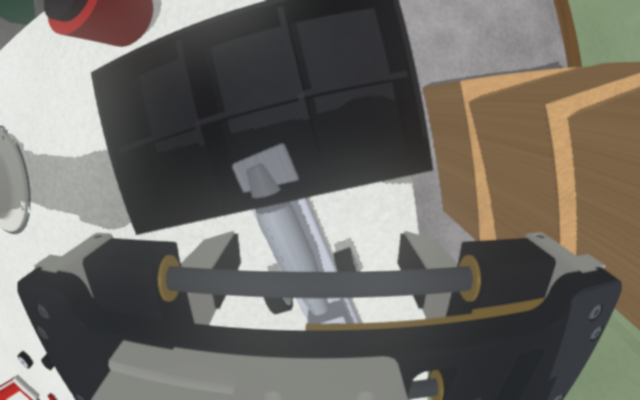

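The top view shows the head at (204,246), flywheel (265,248), jar (326,257), barrel (373,255), wheel (438,250), crankcase (286,199) and block (374,194). Next I measure these from both views.

```bash
cat > h.py <<'E'
import numpy as np, cv2
from station import monitor, read_camera, bot
def cloud(c):
    H,W=c["range_z"].shape
    f=H/2/np.tan(np.radians(c["fov_y"])/2)
    u,v=np.meshgrid(np.arange(W),np.arange(H))
    d=np.stack([(u-c["cx"])/f,(v-c["cy"])/f,np.ones_like(u,float)],-1)
    P=d*c["range_z"][...,None]
    return P@np.array(c["orientation"]).T+np.array(c["origin"])
def ray(c,u,v):
    f=200/np.tan(np.radians(c["fov_y"])/2)
    d=np.array([(u-c["cx"])/f,(v-c["cy"])/f,1]); d=np.array(c["orientation"])@d
    return np.array(c["origin"]),d/np.linalg.norm(d)
def onplane(c,u,v,z):
    o,d=ray(c,u,v); return o+d*(z-o[2])/d[2]
def proj(c,p):
    f=200/np.tan(np.radians(c["fov_y"])/2)
    q=np.array(c["orientation"]).T@(np.array(p)-np.array(c["origin"]))
    return c["cx"]+f*q[0]/q[2],c["cy"]+f*q[1]/q[2]
E
python3 - <<'E'
from h import *
t=read_camera("top"); s=read_camera("scene")
Pt=cloud(t);Ps=cloud(s)
px=dict(head=(204,246),fly=(265,248),jar=(326,257),barrel=(373,255),wheel=(438,250),crank=(286,199),block=(374,194),tub=(195,158))
for n,(u,v) in px.items():
    p0=Pt[v,u]
    out=[]
    for nm,P in(("top",Pt),("scn",Ps)):
        m=(np.hypot(P[...,0]-p0[0],P[...,1]-p0[1])<0.05)&(P[...,2]>0.012)
        Q=P[m]
        if len(Q)<5: out.append((nm,len(Q)));continue
        zt=np.percentile(Q[:,2],92)
        T=Q[abs(Q[:,2]-zt)<0.004]
        (cx,cy),r=cv2.minEnclosingCircle(T[:,:2].astype(np.float32))
        out.append((nm,len(T),"zt%.4f"%zt,"zmax%.4f"%Q[:,2].max(),"c(%.4f %.4f) r%.4f"%(cx,cy,r),"mean",T[:,:2].mean(0).round(4)))
    print(n);[print("  ",*o) for o in out]
m=(abs(Pt[...,0]-.5)<.2)&(abs(Pt[...,1]+.2)<.05);print("table z top",np.median(Pt[m][:,2]))
m=(abs(Ps[...,0]-.5)<.2)&(abs(Ps[...,1]+.2)<.05);print("table z scn",np.median(Ps[m][:,2]))
# mat
for nm,c,P in(("top",t,Pt),("scn",s,Ps)):
    h=cv2.cvtColor(c["pixels"],cv2.COLOR_RGB2HSV)
    m=((h[...,0]>60)&(h[...,0]<90)&(h[...,1]>100)&(abs(P[...,2])<.03)&(P[...,0]<.95)).astype(np.uint8)
    cs,_=cv2.findContours(m,cv2.RETR_EXTERNAL,cv2.CHAIN_APPROX_NONE);k=max(cs,key=cv2.contourArea)
    pl=np.array([onplane(c,*p[0],.002)[:2] for p in k],np.float32)
    print(nm,cv2.minAreaRect(pl))
    b=((h[...,0]>105)&(h[...,0]<125)&(h[...,1]>120)&(abs(P[...,2]-.018)<.008)&(P[...,0]<.75)&(abs(P[...,1])<.3)).astype(np.uint8)
    cs,_=cv2.findContours(b,cv2.RETR_EXTERNAL,cv2.CHAIN_APPROX_NONE);k=max(cs,key=cv2.contourArea)
    pl=np.array([onplane(c,*p[0],.018)[:2] for p in k],np.float32)
    print(nm,"block",cv2.minAreaRect(pl),"depth z",np.median(P[b>0][:,2]))
E
```

```text
head
   top 59 zt0.0311 zmax0.0365 c(0.4483 0.3402) r0.0200 mean [0.4474 0.3399]
   scn 53 zt0.0320 zmax0.0414 c(0.4461 0.3371) r0.0209 mean [0.4473 0.338 ]
fly
   top 103 zt0.0286 zmax0.0335 c(0.4538 0.1629) r0.0231 mean [0.4541 0.162 ]
   scn 60 zt0.0305 zmax0.0355 c(0.4533 0.1578) r0.0233 mean [0.4534 0.16  ]
jar
   top 72 zt0.0736 zmax0.0774 c(0.4332 -0.0144) r0.0198 mean [ 0.4325 -0.0156]
   scn 99 zt0.0727 zmax0.0762 c(0.4299 -0.0159) r0.0210 mean [ 0.4305 -0.016 ]
barrel
   top 69 zt0.0423 zmax0.0479 c(0.4496 -0.1506) r0.0197 mean [ 0.4493 -0.1516]
   scn 121 zt0.0421 zmax0.0445 c(0.4484 -0.1523) r0.0228 mean [ 0.4474 -0.1529]
wheel
   top 128 zt0.0296 zmax0.0339 c(0.4737 -0.3375) r0.0280 mean [ 0.4741 -0.3385]
   scn 277 zt0.0296 zmax0.0326 c(0.4715 -0.3418) r0.0284 mean [ 0.4724 -0.3405]
crank
   top 119 zt0.0550 zmax0.0600 c(0.5932 0.1090) r0.0238 mean [0.5938 0.1086]
   scn 151 zt0.0549 zmax0.0590 c(0.5913 0.1083) r0.0268 mean [0.5904 0.108 ]
block
   top 280 zt0.0221 zmax0.0273 c(0.6290 -0.1483) r0.0495 mean [ 0.628  -0.1472]
   scn 555 zt0.0220 zmax0.0251 c(0.6287 -0.1485) r0.0489 mean [ 0.6291 -0.1498]
tub
   top 129 zt0.0639 zmax0.0692 c(0.7059 0.3899) r0.0268 mean [0.7074 0.3902]
   scn 137 zt0.0636 zmax0.0673 c(0.7038 0.3892) r0.0284 mean [0.7034 0.3874]
table z top -0.00013745542545562373
table z scn 0.0019469024320442063
top ((0.6502370834350586, -0.012044593691825867), (0.1751689910888672, 0.3446217179298401), 8.060981750488281)
top block ((0.6292824149131775, -0.1467743217945099), (0.07614900916814804, 0.07541325688362122), 8.209122657775879) depth z 0.01735722779177118
scn ((0.6491312384605408, -0.01393669843673706), (0.17771205306053162, 0.34737685322761536), 8.20212173461914)
scn block ((0.629849910736084, -0.15053389966487885), (0.07766211777925491, 0.08285864442586899), 7.512620449066162) depth z 0.018841742853380195
```

carry_out:
  increments:
    - [[0,0,-0.036],[-0.095,-0.095,0],1]
    - [[0,0,-0.035],[-0.095,-0.095,0],1]
    - [[0,0,0],[-0.095,-0.095,0],1]
    - [[0,0,0],[-0.095,-0.095,0],1]
    - [[0,0,0],[-0.095,-0.095,0],1]
    - [[0,0,0],[-0.095,-0.095,0],1]
    - [[0,0,0],[-0.095,-0.095,0],1]
    - [[0,0,0],[-0.095,-0.095,0],1]
    - [[0,0,0],[-0.095,-0.095,0],1]
    - [[0,0,0],[-0.095,-0.095,0],1]
  grip_force: 20

```text
time_s: 1.08
eef_pos: [0.4187, 0.3421, 0.2881]
tool_rot: [[-0.999, -0.035, -0.007], [-0.035, 0.999, 0.005], [0.007, 0.005, -1.0]]
contact_force: [0.4, 0.7, -0.1]
opening: 0.0922
```

carry_out:
  increments:
    - [[0,0,0],[-0.01,-0.136,0.02],1]
    - [[0,0,0],[-0.01,-0.136,0.02],1]
    - [[0,0,0],[-0.01,-0.136,0.02],1]
    - [[0,0,0],[-0.01,-0.136,0.02],1]
    - [[0,0,0],[-0.01,-0.136,0.02],1]
    - [[0,0,0],[-0.01,-0.136,0.02],1]
    - [[0,0,0],[-0.01,-0.136,0.02],1]
    - [[0,0,0],[-0.01,-0.136,0.02],1]
    - [[0,0,0],[-0.01,-0.136,0.02],1]
    - [[0,0,0],[-0.01,-0.136,0.02],1]

```text
time_s: 1.92
eef_pos: [0.4667, -0.0671, 0.2279]
tool_rot: [[-0.999, -0.032, 0.005], [-0.032, 0.999, 0.01], [-0.006, 0.01, -1.0]]
contact_force: [0.6, 0.1, 0.7]
opening: 0.0915
```

```bash
python3 - <<'E'
from h import *
s=monitor.observe();print(s["eef_pos"],s["tool_rot"],s["joint_pos"])
c=read_camera("wrist");cv2.imwrite("pics/w1.png",c["pixels"][:,:,::-1]);print(c["origin"],c["orientation"])
E
```

```text
[ 0.46671492 -0.06714626  0.2278597 ] [[-0.99948073 -0.03177772  0.00533288]
 [-0.03172409  0.99944807  0.0098563 ]
 [-0.00564315  0.009682   -0.9999372 ]] [ 11.13162409  13.61111186  -6.60139493 117.94628103   1.28933917
  48.27858633  95.68112569]
[ 0.39012355 -0.07154455  0.31930624] [[-0.03228429  0.95604469  0.29143829]
 [ 0.99943131  0.02803945  0.01873112]
 [ 0.00973602  0.29187727 -0.95640623]]
```

View pics/w1.png

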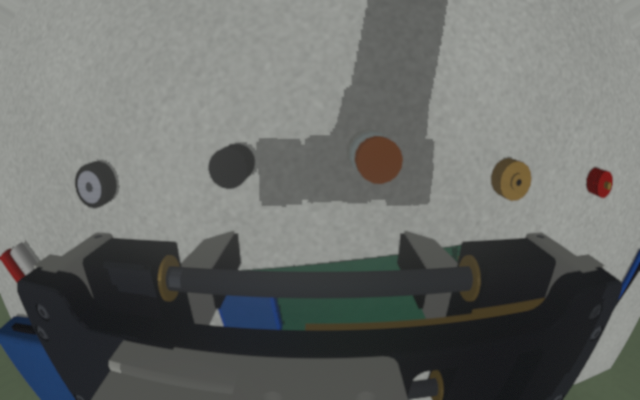

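The wrist view shows the wheel at (96,184), barrel (232,165), jar (379,159), flywheel (512,180) and head (600,182), so I use it as a third measurement.

```bash
cat >> h.py <<'E'
def fcloud(c):
    H,W=c["range_z"].shape
    f=H/2/np.tan(np.radians(c["fov_y"])/2)
    u,v=np.meshgrid(np.arange(W),np.arange(H)); a=(u-c["cx"])/f; b=(v-c["cy"])/f
    th=np.hypot(a,b); k=np.tan(th)/np.maximum(th,1e-9)
    P=np.stack([a*k,b*k,np.ones_like(a)],-1)*c["range_z"][...,None]
    return P@np.array(c["orientation"]).T+np.array(c["origin"])
def wmeas(c,names=None):
    P=fcloud(c)
    px=dict(head=(.4475,.339),fly=(.4535,.161),jar=(.432,-.0155),barrel=(.449,-.1515),wheel=(.473,-.339),crank=(.5922,.1087),block=(.629,-.148))
    for n,p in px.items():
        if names and n not in names: continue
        m=(np.hypot(P[...,0]-p[0],P[...,1]-p[1])<0.05)&(P[...,2]>0.012)&(P[...,2]<.09)
        Q=P[m]
        if len(Q)<10: print(n,len(Q));continue
        zt=np.percentile(Q[:,2],85);T=Q[abs(Q[:,2]-zt)<.004]
        (x,y),r=cv2.minEnclosingCircle(T[:,:2].astype(np.float32))
        print(n,len(T),"zt%.4f"%zt,"c(%.4f %.4f) r%.4f"%(x,y,r),"mean",T[:,:2].mean(0).round(4))
E
python3 - <<'E'
from h import *
wmeas(read_camera("wrist"))
E
```

```text
head 310 zt0.0263 c(0.4481 0.3383) r0.0216 mean [0.4467 0.3349]
fly 934 zt0.0260 c(0.4539 0.1598) r0.0248 mean [0.4526 0.1584]
jar 1669 zt0.0700 c(0.4321 -0.0176) r0.0202 mean [ 0.4317 -0.0178]
barrel 1315 zt0.0382 c(0.4487 -0.1541) r0.0205 mean [ 0.4483 -0.1534]
wheel 1150 zt0.0262 c(0.4738 -0.3412) r0.0285 mean [ 0.4726 -0.3392]
crank 0
block 1873 zt0.0186 c(0.6306 -0.1468) r0.0453 mean [ 0.6292 -0.1486]
```

carry_out:
  increments:
    - [[0,0,0.01],[0,-0.13,0.02],1]
    - [[0,0,0],[0,-0.13,0.02],1]
    - [[0,0,0],[0,-0.13,0.02],1]
    - [[0,0,0],[0,-0.13,0.02],1]
    - [[0,0,0],[0,-0.13,0.02],1]
    - [[0,0,0],[0,-0.13,0.02],1]
    - [[0,0,0],[0,-0.12,0.02],1]
    - [[0,0,0],[0,0,0.02],1]
    - [[0,0,0],[0,0,0.02],1]
    - [[0,0,0],[0,0,0],1]

```text
time_s: 2.85
eef_pos: [0.4671, -0.3474, 0.1697]
tool_rot: [[-1.0, 0.01, 0.009], [0.011, 1.0, 0.006], [-0.008, 0.006, -1.0]]
contact_force: [-0.3, -0.6, -0.2]
opening: 0.0921
```

```bash
cat > g.py <<'E'
import sys
from h import *
def go(x,y,z):
    s=monitor.observe();R=np.array(s["tool_rot"]);d=np.array([x,y,z])-s["eef_pos"]
    print("pos",np.round(s["eef_pos"],4),"yaw",round(np.degrees(np.arctan2(R[1,1],R[0,1])),1),"tilt",np.round(R[:2,2],3),"open",round(s["opening"],4),"t",s["time_s"],"F",np.round(s["contact_force"],1))
    print("d mm",np.round(d*1e3,1),"tool shares",np.round(R.T@d/.3,3))
    # tilt fix: rotation vector in tool frame bringing z to -Z
    zt=R.T@np.array([0,0,-1]);v=np.cross([0,0,1],zt);print("tilt fix share",np.round(v/np.pi,4))
if __name__=="__main__":
    go(*map(float,sys.argv[1:4]))
E
python3 g.py 0.473 -0.340 0.069; python3 - <<'E'
from h import *
c=read_camera("wrist");wmeas(c)
E
```

```text
pos [ 0.4671 -0.3474  0.1697] yaw 89.4 tilt [0.009 0.006] open 0.0921 t 2.85 F [-0.3 -0.6 -0.2]
d mm [   5.9    7.4 -100.7] tool shares [-0.017  0.023  0.336]
tilt fix share [ 0.0019  0.0027 -0.    ]
head 0
fly 0
jar 395 zt0.0686 c(0.4325 -0.0202) r0.0204 mean [ 0.4334 -0.0272]
barrel 1146 zt0.0380 c(0.4484 -0.1541) r0.0212 mean [ 0.4481 -0.1557]
wheel 3331 zt0.0263 c(0.4728 -0.3419) r0.0278 mean [ 0.4714 -0.3421]
crank 251 zt0.0517 c(0.5929 0.1036) r0.0260 mean [0.594  0.0976]
block 0
```

carry_out:
  increments:
    - [[0.002,0.003,0],[-0.02,0.02,0.02],1]
    - [[0,0,0],[0,0,0.04],1]
    - [[0,0,0],[0,0,0.06],1]
    - [[0,0,0],[0,0,0.06],1]
    - [[0,0,0],[0,0,0.06],1]
    - [[0,0,0],[0,0,0.04],1]
    - [[0,0,0],[0,0,0.03],1]
    - [[0,0,0],[0,0,0.015],1]
    - [[0,0,0],[0,0,0],1]
    - [[0,0,0],[0,0,0],1]

```text
time_s: 3.73
eef_pos: [0.4793, -0.3282, 0.07]
tool_rot: [[-1.0, -0.009, 0.005], [-0.009, 1.0, 0.004], [-0.005, 0.004, -1.0]]
contact_force: [1.2, 0.5, -0.1]
opening: 0.0918
```

```bash
python3 g.py 0.473 -0.341 0.069
```

```text
pos [ 0.4793 -0.3282  0.07  ] yaw 90.5 tilt [0.005 0.004] open 0.0918 t 3.7333 F [ 1.2  0.5 -0.1]
d mm [ -6.3 -12.8  -1. ] tool shares [ 0.021 -0.042  0.003]
tilt fix share [ 0.0012  0.0016 -0.    ]
```

carry_out:
  increments:
    - [[0.001,0.001,0],[0.01,-0.02,0.002],1]
    - [[0,0,0],[0.008,-0.015,0],1]
    - [[0,0,0],[0,0,0],1]
    - [[0,0,0],[0,0,0],1]
    - [[0,0,0],[0,0,0],1]
    - [[0,0,0],[0,0,0],1]
    - [[0,0,0],[0,0,0],1]
    - [[0,0,0],[0,0,0],1]
    - [[0,0,0],[0,0,0],1]
    - [[0,0,0],[0,0,0],1]

```text
time_s: 4.57
eef_pos: [0.4752, -0.3425, 0.0733]
tool_rot: [[-1.0, -0.007, 0.007], [-0.007, 1.0, -0.004], [-0.007, -0.004, -1.0]]
contact_force: [-0.5, -0.4, -0.3]
opening: 0.0917
```

```bash
python3 g.py 0.473 -0.341 0.069
```

```text
pos [ 0.4752 -0.3425  0.0733] yaw 90.4 tilt [ 0.007 -0.004] open 0.0917 t 4.5667 F [-0.5 -0.4 -0.3]
d mm [-2.2  1.5 -4.3] tool shares [0.007 0.005 0.014]
tilt fix share [-0.0012  0.0023  0.    ]
```

carry_out:
  increments:
    - [[-0.001,0.002,0],[0.006,0.004,0.008],1]
    - [[0,0,0],[0,0,0.004],1]
    - [[0,0,0],[0,0,0],1]
    - [[0,0,0],[0,0,0],0]
    - [[0,0,0],[0,0,0],0]
    - [[0,0,0],[0,0,0],0]
    - [[0,0,0],[0,0,0],0]
    - [[0,0,0],[0,0,0],0]
    - [[0,0,0],[0,0,0],0]
    - [[0,0,0],[0,0,0],0]
  grip_force: 25

```text
time_s: 5.4
eef_pos: [0.4732, -0.3406, 0.0689]
tool_rot: [[-1.0, -0.008, -0.0], [-0.008, 1.0, 0.0], [0.0, 0.0, -1.0]]
contact_force: [0.4, -0.1, -0.6]
opening: 0.0554
```

```bash
python3 g.py 0.473 -0.341 0.2
```

```text
pos [ 0.4732 -0.3406  0.0689] yaw 90.4 tilt [-0.  0.] open 0.0554 t 5.4 F [ 0.4 -0.1 -0.6]
d mm [ -0.2  -0.4 131.1] tool shares [ 0.001 -0.001 -0.437]
tilt fix share [ 0.0001 -0.0001  0.    ]
```

carry_out:
  increments:
    - [[0,0,0],[0,0,-0.03],0]
    - [[0,0,0],[0,0,-0.06],0]
    - [[0,0,0],[0,0,-0.08],0]
    - [[0,0,0],[-0.02,0.05,-0.06],0]
    - [[0,0,0],[-0.05,0.1,-0.02],0]
    - [[0,0,0],[-0.05,0.12,0],0]
    - [[0,0,0],[-0.05,0.12,0],0]
    - [[0,0,0],[-0.05,0.12,0],0]
    - [[0,0,0],[-0.05,0.12,0],0]
    - [[0,0,0],[-0.05,0.12,0],0]

```text
time_s: 6.23
eef_pos: [0.5672, -0.1226, 0.1524]
tool_rot: [[-1.0, 0.018, 0.0], [0.018, 1.0, -0.008], [-0.0, -0.008, -1.0]]
contact_force: [0.7, -0.0, -1.2]
opening: 0.0552
```

```bash
python3 g.py 0.610 -0.02 0.074
```

```text
pos [ 0.5672 -0.1226  0.1524] yaw 89.0 tilt [ 0.    -0.008] open 0.0552 t 6.2333 F [ 0.7 -0.  -1.2]
d mm [ 42.8 102.6 -78.4] tool shares [-0.137  0.346  0.259]
tilt fix share [-0.0024  0.0001  0.    ]
```

carry_out:
  increments:
    - [[-0.002,0,0],[-0.05,0.1,0],0]
    - [[0,0,0],[-0.04,0.1,0],0]
    - [[0,0,0],[-0.03,0.06,0],0]
    - [[0,0,0],[-0.01,0.03,0],0]
    - [[0,0,0],[0,0,0.03],0]
    - [[0,0,0],[0,0,0.05],0]
    - [[0,0,0],[0,0,0.05],0]
    - [[0,0,0],[0,0,0.03],0]
    - [[0,0,0],[0,0,0],0]
    - [[0,0,0],[0,0,0],0]

```text
time_s: 7.07
eef_pos: [0.6102, -0.0243, 0.1058]
tool_rot: [[-1.0, 0.007, 0.004], [0.007, 1.0, 0.001], [-0.004, 0.001, -1.0]]
contact_force: [0.3, -0.3, -1.6]
opening: 0.0555
```

```bash
python3 g.py 0.610 -0.02 0.074
```

```text
pos [ 0.6102 -0.0243  0.1058] yaw 89.6 tilt [0.004 0.001] open 0.0555 t 7.0667 F [ 0.3 -0.3 -1.6]
d mm [ -0.2   4.3 -31.8] tool shares [0.001 0.014 0.106]
tilt fix share [ 0.0004  0.0013 -0.    ]
```

carry_out:
  increments:
    - [[0,0.001,0],[0,0.008,0.02],0]
    - [[0,0,0],[0,0.004,0.03],0]
    - [[0,0,0],[0,0,0.03],0]
    - [[0,0,0],[0,0,0.012],0]
    - [[0,0,0],[0,0,0.004],0]
    - [[0,0,0],[0,0,0],0]
    - [[0,0,0],[0,0,0],0]
    - [[0,0,0],[0,0,0],0]
    - [[0,0,0],[0,0,0],0]
    - [[0,0,0],[0,0,0],0]

```text
time_s: 7.9
eef_pos: [0.6108, -0.0239, 0.0758]
tool_rot: [[-1.0, 0.011, 0.003], [0.011, 1.0, -0.0], [-0.003, -0.0, -1.0]]
contact_force: [0.7, -0.6, -0.4]
opening: 0.0556
```

```bash
python3 g.py 0.610 -0.02 0.071
```

```text
pos [ 0.6108 -0.0239  0.0758] yaw 89.4 tilt [ 0.003 -0.   ] open 0.0556 t 7.9 F [ 0.7 -0.6 -0.4]
d mm [-0.8  3.9 -4.8] tool shares [0.003 0.013 0.016]
tilt fix share [-0.0001  0.0008  0.    ]
```

carry_out:
  increments:
    - [[0,0,0],[0,0.012,0.006],0]
    - [[0,0,0],[0,0.006,0.006],0]
    - [[0,0,0],[0,0,0.004],0]
    - [[0,0,0],[0,0,0],0]
    - [[0,0,0],[0,0,0],0]
    - [[0,0,0],[0,0,0],1]
    - [[0,0,0],[0,0,0],1]
    - [[0,0,0],[0,0,0],1]
    - [[0,0,0],[0,0,0],1]
    - [[0,0,0],[0,0,0],1]

```text
time_s: 8.73
eef_pos: [0.6121, -0.0175, 0.0719]
tool_rot: [[-1.0, 0.01, 0.005], [0.01, 1.0, -0.0], [-0.005, -0.0, -1.0]]
contact_force: [0.0, 0.2, -0.7]
opening: 0.0845
```

```bash
python3 g.py 0.610 -0.02 0.15
```

```text
pos [ 0.6121 -0.0175  0.0719] yaw 89.4 tilt [ 0.005 -0.   ] open 0.0845 t 8.7333 F [ 0.   0.2 -0.7]
d mm [-2.1 -2.5 78.1] tool shares [ 0.005 -0.008 -0.26 ]
tilt fix share [-0.      0.0017  0.    ]
```

carry_out:
  increments:
    - [[0,0,0],[0,0,-0.04],1]
    - [[0,0.001,0],[0,0,-0.08],1]
    - [[0,0,0],[0,0,-0.1],1]
    - [[0,0,0],[0,0,-0.1],1]
    - [[0,0,0],[0.06,0,-0.04],1]
    - [[0,0,0],[0.1,0,0],1]
    - [[0,0,0],[0.12,0,0],1]
    - [[0,0,0],[0.12,0,0],1]
    - [[0,0,0],[0.1,0,0],1]
    - [[0,0,0],[0.05,0,0],1]

```text
time_s: 9.57
eef_pos: [0.4461, -0.0161, 0.1921]
tool_rot: [[-1.0, 0.011, 0.015], [0.011, 1.0, -0.0], [-0.015, -0.0, -1.0]]
contact_force: [-0.2, 0.8, -0.1]
opening: 0.0917
```

```bash
python3 g.py 0.432 -0.016 0.092;python3 - <<'E'
from h import *
c=read_camera("wrist");wmeas(c,["jar","barrel","fly"])
E
```

```text
pos [ 0.4461 -0.0161  0.1921] yaw 89.4 tilt [ 0.015 -0.   ] open 0.0917 t 9.5667 F [-0.2  0.8 -0.1]
d mm [-1.410e+01  1.000e-01 -1.001e+02] tool shares [ 0.052 -0.     0.333]
tilt fix share [-0.      0.0046  0.    ]
fly 1251 zt0.0266 c(0.4527 0.1600) r0.0241 mean [0.4524 0.1587]
jar 2255 zt0.0700 c(0.4322 -0.0169) r0.0202 mean [ 0.4314 -0.017 ]
barrel 1281 zt0.0381 c(0.4489 -0.1536) r0.0208 mean [ 0.448  -0.1526]
```

carry_out:
  increments:
    - [[0,0.004,0],[0.02,0,0],1]
    - [[0,0,0],[0,0,0.02],1]
    - [[0,0,0],[0,0,0.04],1]
    - [[0,0,0],[0,0,0.05],1]
    - [[0,0,0],[0,0,0.05],1]
    - [[0,0,0],[0,0,0.04],1]
    - [[0,0,0],[0,0,0.02],1]
    - [[0,0,0],[0,0,0],1]
    - [[0,0,0],[0,0,0],1]
    - [[0,0,0],[0,0,0],1]

```text
time_s: 10.45
eef_pos: [0.4464, -0.0162, 0.127]
tool_rot: [[-1.0, 0.012, 0.012], [0.012, 1.0, -0.0], [-0.012, 0.0, -1.0]]
contact_force: [-0.4, -0.4, -0.5]
opening: 0.0917
```

```bash
python3 g.py 0.432 -0.017 0.092
```

```text
pos [ 0.4464 -0.0162  0.127 ] yaw 89.3 tilt [ 0.012 -0.   ] open 0.0917 t 10.45 F [-0.4 -0.4 -0.5]
d mm [-14.4  -0.8 -35. ] tool shares [ 0.049 -0.003  0.116]
tilt fix share [ 0.      0.0037 -0.    ]
```

carry_out:
  increments:
    - [[0,0.004,0],[0.03,0,0.03],1]
    - [[0,0.002,0],[0.02,0,0.03],1]
    - [[0,0,0],[0.01,0,0.03],1]
    - [[0,0,0],[0,0,0.02],1]
    - [[0,0,0],[0,0,0],1]
    - [[0,0,0],[0,0,0],1]
    - [[0,0,0],[0,0,0],1]
    - [[0,0,0],[0,0,0],1]
    - [[0,0,0],[0,0,0],1]
    - [[0,0,0],[0,0,0],1]

```text
time_s: 11.28
eef_pos: [0.4279, -0.016, 0.0931]
tool_rot: [[-1.0, 0.012, -0.006], [0.012, 1.0, 0.0], [0.006, 0.0, -1.0]]
contact_force: [-0.2, -0.1, -0.3]
opening: 0.0919
```

```bash
python3 g.py 0.432 -0.017 0.092
```

```text
pos [ 0.4279 -0.016   0.0931] yaw 89.3 tilt [-0.006  0.   ] open 0.0919 t 11.2833 F [-0.2 -0.1 -0.3]
d mm [ 4.1 -1.  -1.1] tool shares [-0.014 -0.003  0.004]
tilt fix share [ 0.     -0.0018  0.    ]
```

carry_out:
  increments:
    - [[0,-0.002,0],[-0.012,0,0],1]
    - [[0,0,0],[-0.002,0,0],1]
    - [[0,0,0],[0,0,0],0]
    - [[0,0,0],[0,0,0],0]
    - [[0,0,0],[0,0,0],0]
    - [[0,0,0],[0,0,0],0]
    - [[0,0,0],[0,0,0],0]
    - [[0,0,0],[0,0,0],0]
    - [[0,0,0],[0,0,0],0]
    - [[0,0,0],[0,0,0],0]

```text
time_s: 12.12
eef_pos: [0.4335, -0.0161, 0.0939]
tool_rot: [[-1.0, 0.012, 0.004], [0.012, 1.0, 0.0], [-0.004, 0.0, -1.0]]
contact_force: [-0.5, -0.4, -0.2]
opening: 0.0426
```

```bash
python3 g.py 0.699 -0.007 0.18
```

```text
pos [ 0.4335 -0.0161  0.0939] yaw 89.3 tilt [0.004 0.   ] open 0.0426 t 12.1167 F [-0.5 -0.4 -0.2]
d mm [265.5   9.1  86.1] tool shares [-0.886  0.041 -0.284]
tilt fix share [ 0.0001  0.0011 -0.    ]
```

carry_out:
  increments:
    - [[0,0.001,0],[0,0,-0.03],0]
    - [[0,0,0],[0,0,-0.06],0]
    - [[0,0,0],[0,0,-0.07],0]
    - [[0,0,0],[-0.04,0,-0.06],0]
    - [[0,0,0],[-0.08,0.004,-0.02],0]
    - [[0,0,0],[-0.11,0.005,0],0]
    - [[0,0,0],[-0.12,0.006,0],0]
    - [[0,0,0],[-0.12,0.006,0],0]
    - [[0,0,0],[-0.12,0.006,0],0]
    - [[0,0,0],[-0.1,0.006,0],0]

```text
time_s: 12.95
eef_pos: [0.6357, -0.0096, 0.163]
tool_rot: [[-1.0, 0.013, -0.018], [0.013, 1.0, -0.001], [0.018, -0.001, -1.0]]
contact_force: [1.0, 0.8, -0.2]
opening: 0.0429
```

```bash
python3 g.py 0.699 -0.007 0.097
```

```text
pos [ 0.6357 -0.0096  0.163 ] yaw 89.3 tilt [-0.018 -0.001] open 0.0429 t 12.95 F [ 1.   0.8 -0.2]
d mm [ 63.3   2.6 -66. ] tool shares [-0.215  0.011  0.216]
tilt fix share [-0.0003 -0.0056  0.    ]
```

carry_out:
  increments:
    - [[0,-0.003,0],[-0.08,0.004,0],0]
    - [[0,-0.002,0],[-0.06,0.004,0],0]
    - [[0,0,0],[-0.04,0,0],0]
    - [[0,0,0],[-0.02,0,0],0]
    - [[0,0,0],[0,0,0.02],0]
    - [[0,0,0],[0,0,0.04],0]
    - [[0,0,0],[0,0,0.04],0]
    - [[0,0,0],[0,0,0.03],0]
    - [[0,0,0],[0,0,0],0]
    - [[0,0,0],[0,0,0],0]

```text
time_s: 13.78
eef_pos: [0.6973, -0.0073, 0.1119]
tool_rot: [[-1.0, 0.012, -0.01], [0.012, 1.0, -0.001], [0.01, -0.001, -1.0]]
contact_force: [-0.2, -1.1, -1.6]
opening: 0.0429
```

```bash
python3 g.py 0.699 -0.007 0.097; python3 - <<'E'
from h import *
c=read_camera("scene");cv2.imwrite("pics/s2.png",c["pixels"][100:340,160:480,::-1].repeat(2,0).repeat(2,1))
E
```

```text
pos [ 0.6973 -0.0073  0.1119] yaw 89.3 tilt [-0.01  -0.001] open 0.0429 t 13.7833 F [-0.2 -1.1 -1.6]
d mm [  1.7   0.3 -14.9] tool shares [-0.006  0.001  0.05 ]
tilt fix share [-0.0003 -0.0033  0.    ]
```

View pics/s2.png

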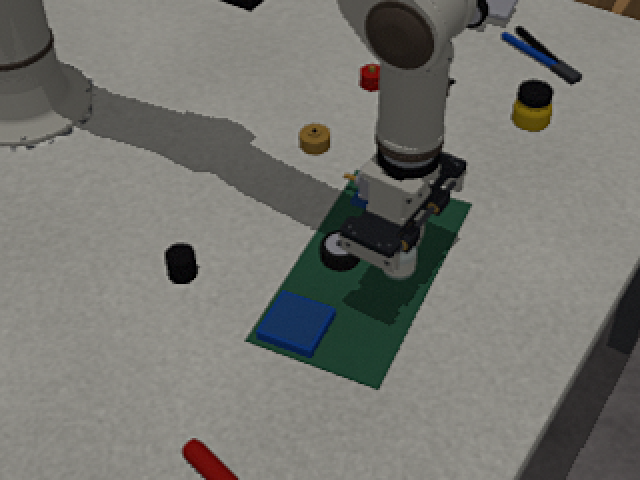

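The wheel lies flat at about (340,249) in the crop. The jar hangs just behind it at (400,262).

carry_out:
  increments:
    - [[0,-0.003,0],[-0.008,0,0.01],0]
    - [[0,0,0],[0,0,0.02],0]
    - [[0,0,0],[0,0,0.02],0]
    - [[0,0,0],[0,0,0.01],0]
    - [[0,0,0],[0,0,0],0]
    - [[0,0,0],[0,0,0],0]
    - [[0,0,0],[0,0,0],0]
    - [[0,0,0],[0,0,0],0]
    - [[0,0,0],[0,0,0],0]
    - [[0,0,0],[0,0,0],0]

```text
time_s: 14.67
eef_pos: [0.7016, -0.0075, 0.0961]
tool_rot: [[-1.0, 0.013, 0.005], [0.013, 1.0, -0.001], [-0.005, -0.001, -1.0]]
contact_force: [0.9, 0.2, -0.2]
opening: 0.0431
```

```bash
python3 g.py 0.699 -0.007 0.096
```

```text
pos [ 0.7016 -0.0075  0.0961] yaw 89.3 tilt [ 0.005 -0.001] open 0.0431 t 14.6667 F [ 0.9  0.2 -0.2]
d mm [-2.6  0.5 -0.1] tool shares [0.009 0.001 0.   ]
tilt fix share [-0.0002  0.0016  0.    ]
```

carry_out:
  increments:
    - [[0,0,0],[0,0,0.003],0]
    - [[0,0,0],[0,0,0],0]
    - [[0,0,0],[0,0,0],1]
    - [[0,0,0],[0,0,0],1]
    - [[0,0,0],[0,0,0],1]
    - [[0,0,0],[0,0,0],1]
    - [[0,0,0],[0,0,-0.03],1]
    - [[0,0,0],[0,0,-0.07],1]
    - [[0,0,0],[0,0,-0.1],1]
    - [[0,0,0],[0,0,-0.1],1]

```text
time_s: 15.5
eef_pos: [0.6967, -0.0073, 0.1816]
tool_rot: [[-1.0, 0.012, -0.009], [0.012, 1.0, -0.001], [0.009, -0.001, -1.0]]
contact_force: [0.1, -0.2, -0.5]
opening: 0.0899
```

```bash
python3 g.py 0.453 0.160 0.17
```

```text
pos [ 0.6967 -0.0073  0.1816] yaw 89.3 tilt [-0.009 -0.001] open 0.0899 t 15.5 F [ 0.1 -0.2 -0.5]
d mm [-243.7  167.3  -11.6] tool shares [0.819 0.548 0.045]
tilt fix share [-0.0003 -0.0029  0.    ]
```

carry_out:
  increments:
    - [[0,-0.003,0],[0.06,0.04,0],1]
    - [[0,0,0],[0.11,0.075,0],1]
    - [[0,0,0],[0.11,0.075,0],1]
    - [[0,0,0],[0.11,0.075,0],1]
    - [[0,0,0],[0.11,0.075,0],1]
    - [[0,0,0],[0.11,0.075,0],1]
    - [[0,0,0],[0.1,0.07,0],1]
    - [[0,0,0],[0.08,0.05,0],1]
    - [[0,0,0],[0.05,0.03,0],1]
    - [[0,0,0],[0.02,0.01,0],1]

```text
time_s: 16.33
eef_pos: [0.4406, 0.172, 0.1936]
tool_rot: [[-0.999, 0.019, 0.033], [0.019, 1.0, -0.001], [-0.033, -0.001, -0.999]]
contact_force: [-0.1, 0.1, -0.6]
opening: 0.0921
```

```bash
python3 g.py 0.453 0.160 0.069; python3 - <<'E'
from h import *
c=read_camera("wrist");wmeas(c,["head","fly"])
E
```

```text
pos [0.4406 0.172  0.1936] yaw 88.9 tilt [ 0.033 -0.001] open 0.0921 t 16.3333 F [-0.1  0.1 -0.6]
d mm [  12.4  -12.  -124.6] tool shares [-0.028 -0.039  0.416]
tilt fix share [-0.0003  0.0105  0.    ]
head 988 zt0.0265 c(0.4473 0.3384) r0.0209 mean [0.4463 0.3372]
fly 1754 zt0.0270 c(0.4530 0.1604) r0.0239 mean [0.4525 0.1604]
```

carry_out:
  increments:
    - [[0,0.008,0],[-0.025,-0.03,0.02],1]
    - [[0,0.003,0],[-0.008,-0.01,0.04],1]
    - [[0,0,0],[0,0,0.06],1]
    - [[0,0,0],[0,0,0.07],1]
    - [[0,0,0],[0,0,0.07],1]
    - [[0,0,0],[0,0,0.05],1]
    - [[0,0,0],[0,0,0.02],1]
    - [[0,0,0],[0,0,0],1]
    - [[0,0,0],[0,0,0],1]
    - [[0,0,0],[0,0,0],1]

```text
time_s: 17.22
eef_pos: [0.4636, 0.1528, 0.0913]
tool_rot: [[-0.999, 0.032, 0.01], [0.032, 0.999, -0.001], [-0.01, -0.0, -1.0]]
contact_force: [1.3, 0.3, 1.4]
opening: 0.0918
```

```bash
python3 g.py 0.453 0.160 0.069
```

```text
pos [0.4636 0.1528 0.0913] yaw 88.2 tilt [ 0.01  -0.001] open 0.0918 t 17.2167 F [1.3 0.3 1.4]
d mm [-10.6   7.2 -22.3] tool shares [0.037 0.023 0.074]
tilt fix share [-0.0001  0.0033  0.    ]
```

carry_out:
  increments:
    - [[0,0.003,0],[0.02,0.012,0.02],1]
    - [[0,0,0],[0.012,0.008,0.03],1]
    - [[0,0,0],[0.004,0,0.02],1]
    - [[0,0,0],[0,0,0.005],1]
    - [[0,0,0],[0,0,0],1]
    - [[0,0,0],[0,0,0],1]
    - [[0,0,0],[0,0,0],1]
    - [[0,0,0],[0,0,0],1]
    - [[0,0,0],[0,0,0],1]
    - [[0,0,0],[0,0,0],1]

```text
time_s: 18.05
eef_pos: [0.4544, 0.1611, 0.0697]
tool_rot: [[-0.999, 0.031, 0.006], [0.031, 1.0, 0.002], [-0.006, 0.002, -1.0]]
contact_force: [-0.3, -0.5, 0.8]
opening: 0.0918
```

```bash
python3 g.py 0.453 0.160 0.069
```

```text
pos [0.4544 0.1611 0.0697] yaw 88.2 tilt [0.006 0.002] open 0.0918 t 18.05 F [-0.3 -0.5  0.8]
d mm [-1.4 -1.1 -0.7] tool shares [ 0.004 -0.004  0.002]
tilt fix share [ 0.0007  0.0019 -0.    ]
```

carry_out:
  increments:
    - [[0.001,0.002,0],[0.004,-0.003,0.002],1]
    - [[0,0,0],[0,0,0],1]
    - [[0,0,0],[0,0,0],0]
    - [[0,0,0],[0,0,0],0]
    - [[0,0,0],[0,0,0],0]
    - [[0,0,0],[0,0,0],0]
    - [[0,0,0],[0,0,0],0]
    - [[0,0,0],[0,0,0],0]
    - [[0,0,0],[0,0,0],0]
    - [[0,0,0],[0,0,0],0]
  grip_force: 40

```text
time_s: 18.88
eef_pos: [0.4536, 0.1602, 0.0694]
tool_rot: [[-0.999, 0.032, 0.0], [0.032, 0.999, -0.001], [-0.0, -0.001, -1.0]]
contact_force: [-1.1, 0.3, -0.2]
opening: 0.0473
```

```bash
python3 g.py 0.629 -0.148 0.2
```

```text
pos [0.4536 0.1602 0.0694] yaw 88.2 tilt [ 0.    -0.001] open 0.0473 t 18.8833 F [-1.1  0.3 -0.2]
d mm [ 175.4 -308.2  130.6] tool shares [-0.617 -1.008 -0.434]
tilt fix share [-0.0002  0.0001  0.    ]
```

carry_out:
  increments:
    - [[0,0,0],[0,0,-0.03],0]
    - [[0,0,0],[0,0,-0.07],0]
    - [[0,0,0],[0,0,-0.09],0]
    - [[0,0,0],[0,0,-0.09],0]
    - [[0,0,0],[-0.03,-0.05,-0.05],0]
    - [[0,0,0],[-0.06,-0.1,-0.02],0]
    - [[0,0,0],[-0.07,-0.11,0],0]
    - [[0,0,0],[-0.07,-0.11,0],0]
    - [[0,0,0],[-0.07,-0.11,0],0]
    - [[0,0,0],[-0.07,-0.11,0],0]

```text
time_s: 19.72
eef_pos: [0.5551, -0.0154, 0.1813]
tool_rot: [[-1.0, 0.009, -0.01], [0.009, 1.0, 0.001], [0.01, 0.001, -1.0]]
contact_force: [1.4, 0.4, -3.2]
opening: 0.0471
```

```bash
python3 g.py 0.629 -0.148 0.15
```

```text
pos [ 0.5551 -0.0154  0.1813] yaw 89.5 tilt [-0.01   0.001] open 0.0471 t 19.7167 F [ 1.4  0.4 -3.2]
d mm [  73.9 -132.6  -31.3] tool shares [-0.251 -0.44   0.102]
tilt fix share [ 0.0003 -0.0032  0.    ]
```

carry_out:
  increments:
    - [[0,-0.003,0],[-0.06,-0.1,0],0]
    - [[0,0,0],[-0.06,-0.1,0],0]
    - [[0,0,0],[-0.05,-0.09,0],0]
    - [[0,0,0],[-0.04,-0.07,0],0]
    - [[0,0,0],[-0.02,-0.04,0],0]
    - [[0,0,0],[-0.01,-0.01,0.02],0]
    - [[0,0,0],[0,0,0.04],0]
    - [[0,0,0],[0,0,0.04],0]
    - [[0,0,0],[0,0,0.02],0]
    - [[0,0,0],[0,0,0],0]

```text
time_s: 20.55
eef_pos: [0.6247, -0.1525, 0.1416]
tool_rot: [[-1.0, 0.018, -0.007], [0.018, 1.0, -0.0], [0.007, -0.0, -1.0]]
contact_force: [-0.7, 0.7, -2.5]
opening: 0.0474
```

```bash
python3 g.py 0.629 -0.148 0.092
```

```text
pos [ 0.6247 -0.1525  0.1416] yaw 89.0 tilt [-0.007 -0.   ] open 0.0474 t 20.55 F [-0.7  0.7 -2.5]
d mm [  4.3   4.5 -49.6] tool shares [-0.015  0.015  0.165]
tilt fix share [-0.0001 -0.0021  0.    ]
```

carry_out:
  increments:
    - [[0,-0.002,0],[-0.012,0.012,0.02],0]
    - [[0,0,0],[-0.006,0.006,0.04],0]
    - [[0,0,0],[0,0,0.04],0]
    - [[0,0,0],[0,0,0.03],0]
    - [[0,0,0],[0,0,0.02],0]
    - [[0,0,0],[0,0,0],0]
    - [[0,0,0],[0,0,0],0]
    - [[0,0,0],[0,0,0],0]
    - [[0,0,0],[0,0,0],0]
    - [[0,0,0],[0,0,0],0]

```text
time_s: 21.38
eef_pos: [0.6294, -0.1395, 0.09]
tool_rot: [[-1.0, 0.01, -0.004], [0.01, 1.0, 0.003], [0.004, 0.003, -1.0]]
contact_force: [-0.0, 0.6, -3.2]
opening: 0.0472
```

```bash
python3 g.py 0.629 -0.148 0.0875
```

```text
pos [ 0.6294 -0.1395  0.09  ] yaw 89.4 tilt [-0.004  0.003] open 0.0472 t 21.3833 F [-0.   0.6 -3.2]
d mm [-0.4 -8.5 -2.5] tool shares [ 0.001 -0.028  0.008]
tilt fix share [ 0.0011 -0.0011  0.    ]
```

carry_out:
  increments:
    - [[0.001,-0.001,0],[0,-0.016,0],0]
    - [[0,0,0],[0,-0.008,0],0]
    - [[0,0,0],[0,0,0.004],0]
    - [[0,0,0],[0,0,0.004],0]
    - [[0,0,0],[0,0,0.002],0]
    - [[0,0,0],[0,0,0],0]
    - [[0,0,0],[0,0,0],0]
    - [[0,0,0],[0,0,0],0]
    - [[0,0,0],[0,0,0],0]
    - [[0,0,0],[0,0,0],0]

```text
time_s: 22.22
eef_pos: [0.6305, -0.1488, 0.0889]
tool_rot: [[-1.0, 0.012, 0.004], [0.012, 1.0, -0.001], [-0.004, -0.001, -1.0]]
contact_force: [0.1, -0.9, -3.2]
opening: 0.0471
```

```bash
python3 g.py 0.629 -0.148 0.0875
```

```text
pos [ 0.6305 -0.1488  0.0889] yaw 89.3 tilt [ 0.004 -0.001] open 0.0471 t 22.2167 F [ 0.1 -0.9 -3.2]
d mm [-1.5  0.8 -1.4] tool shares [0.005 0.003 0.005]
tilt fix share [-0.0004  0.0011  0.    ]
```

Still carrying its weight (-3.2 N). I lower it slightly more, then release and rise.

carry_out:
  increments:
    - [[0,0.001,0],[0.003,0,0.005],0]
    - [[0,0,0],[0,0,0.003],0]
    - [[0,0,0],[0,0,0],0]
    - [[0,0,0],[0,0,0],1]
    - [[0,0,0],[0,0,0],1]
    - [[0,0,0],[0,0,0],1]
    - [[0,0,0],[0,0,0],1]
    - [[0,0,0],[0,0,0],1]
    - [[0,0,0],[0,0,-0.04],1]
    - [[0,0,0],[0,0,-0.08],1]

```text
time_s: 23.05
eef_pos: [0.628, -0.148, 0.1214]
tool_rot: [[-1.0, 0.011, -0.005], [0.011, 1.0, -0.0], [0.005, -0.0, -1.0]]
contact_force: [0.1, -0.2, -0.0]
opening: 0.0888
```

carry_out:
  increments:
    - [[0,0,0],[0,0,-0.1],1]
    - [[0,0,0],[0,0,-0.1],1]
    - [[0,0,0],[0.05,0,-0.05],1]
    - [[0,0,0],[0.1,0,0],1]
    - [[0,0,0],[0.11,0,0],1]
    - [[0,0,0],[0.1,0,0],1]
    - [[0,0,0],[0.08,0,0],1]
    - [[0,0,0],[0.05,0,0],1]
    - [[0,0,0],[0.03,0,0],1]
    - [[0,0,0],[0,0,0],1]

```text
time_s: 23.88
eef_pos: [0.4714, -0.1468, 0.2142]
tool_rot: [[-1.0, 0.01, 0.016], [0.01, 1.0, -0.004], [-0.016, -0.004, -1.0]]
contact_force: [0.2, -0.2, -0.3]
opening: 0.0918
```

```bash
python3 g.py 0.448 -0.153 0.070; python3 - <<'E'
from h import *
c=read_camera("wrist");wmeas(c,["barrel"])
c=read_camera("top");cv2.imwrite("pics/t3.png",c["pixels"][120:300,180:480,::-1].repeat(2,0).repeat(2,1))
P=cloud(c)
for n,p,z in(("fly",(.629,-.148),.03),("wheel",(.61,-.02),.02),("jar",(.70,-.007),.06)):
    Q=P[(np.hypot(P[...,0]-p[0],P[...,1]-p[1])<.045)&(P[...,2]>z)]
    if len(Q)>5:
        zt=np.percentile(Q[:,2],90);T=Q[abs(Q[:,2]-zt)<.005];(x,y),r=cv2.minEnclosingCircle(T[:,:2].astype(np.float32));print(n,len(T),zt,x,y,r,T.mean(0))
E
```

```text
pos [ 0.4714 -0.1468  0.2142] yaw 89.4 tilt [ 0.016 -0.004] open 0.0918 t 23.8833 F [ 0.2 -0.2 -0.3]
d mm [ -23.4   -6.2 -144.2] tool shares [ 0.085 -0.019  0.479]
tilt fix share [-0.0012  0.005   0.    ]
barrel 1590 zt0.0382 c(0.4486 -0.1542) r0.0207 mean [ 0.4483 -0.154 ]
fly 71 0.0473234044713597 0.6319941282272339 -0.14388203620910645 0.02393460087478161 [ 0.63153597 -0.14415257  0.04556256]
wheel 171 0.031278045960640946 0.6122390627861023 -0.015721483156085014 0.027601396664977074 [ 0.61188178 -0.01518175  0.02932992]
jar 102 0.07505496799965435 0.7019645571708679 -0.005609421990811825 0.01974276453256607 [ 0.70117932 -0.0050039   0.07329906]
```

View pics/t3.png

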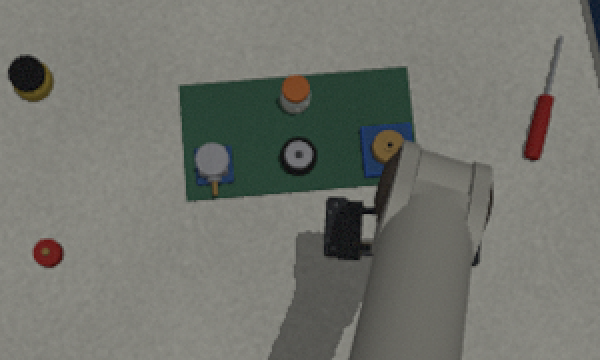

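The wheel at (298,155), jar (295,92) and flywheel (389,146) in the crop all stand as intended. The barrel is next.

carry_out:
  increments:
    - [[-0.001,0.005,0],[0.04,-0.012,0.03],1]
    - [[0,0,0],[0.03,-0.008,0.05],1]
    - [[0,0,0],[0.01,0,0.07],1]
    - [[0,0,0],[0,0,0.07],1]
    - [[0,0,0],[0,0,0.06],1]
    - [[0,0,0],[0,0,0.05],1]
    - [[0,0,0],[0,0,0.02],1]
    - [[0,0,0],[0,0,0],1]
    - [[0,0,0],[0,0,0],1]
    - [[0,0,0],[0,0,0],1]

```text
time_s: 24.82
eef_pos: [0.4554, -0.1548, 0.1018]
tool_rot: [[-1.0, 0.005, 0.002], [0.005, 1.0, -0.001], [-0.002, -0.001, -1.0]]
contact_force: [0.2, -1.1, -0.3]
opening: 0.0917
```

```bash
python3 g.py 0.4485 -0.154 0.070
```

```text
pos [ 0.4554 -0.1548  0.1018] yaw 89.7 tilt [ 0.002 -0.001] open 0.0917 t 24.8167 F [ 0.2 -1.1 -0.3]
d mm [ -6.9   0.8 -31.8] tool shares [0.023 0.003 0.106]
tilt fix share [-0.0004  0.0005  0.    ]
```

carry_out:
  increments:
    - [[0,0,0],[0.015,0.002,0.02],1]
    - [[0,0,0],[0.008,0,0.03],1]
    - [[0,0,0],[0,0,0.03],1]
    - [[0,0,0],[0,0,0.02],1]
    - [[0,0,0],[0,0,0.005],1]
    - [[0,0,0],[0,0,0],1]
    - [[0,0,0],[0,0,0],1]
    - [[0,0,0],[0,0,0],1]
    - [[0,0,0],[0,0,0],1]
    - [[0,0,0],[0,0,0],1]

```text
time_s: 25.65
eef_pos: [0.4503, -0.1548, 0.0697]
tool_rot: [[-1.0, 0.005, 0.007], [0.005, 1.0, -0.003], [-0.007, -0.003, -1.0]]
contact_force: [0.2, 0.3, 0.1]
opening: 0.0917
```

```bash
python3 g.py 0.4485 -0.154 0.070
```

```text
pos [ 0.4503 -0.1548  0.0697] yaw 89.7 tilt [ 0.007 -0.003] open 0.0917 t 25.65 F [0.2 0.3 0.1]
d mm [-1.8  0.8  0.3] tool shares [ 0.006  0.003 -0.001]
tilt fix share [-0.0009  0.0023  0.    ]
```

carry_out:
  increments:
    - [[-0.001,0.002,0],[0.005,0.002,0],1]
    - [[0,0,0],[0,0,0],1]
    - [[0,0,0],[0,0,0],0]
    - [[0,0,0],[0,0,0],0]
    - [[0,0,0],[0,0,0],0]
    - [[0,0,0],[0,0,0],0]
    - [[0,0,0],[0,0,0],0]
    - [[0,0,0],[0,0,0],0]
    - [[0,0,0],[0,0,0],0]
    - [[0,0,0],[0,0,0],0]
  grip_force: 25

```text
time_s: 26.48
eef_pos: [0.4494, -0.1544, 0.0706]
tool_rot: [[-1.0, 0.005, 0.002], [0.005, 1.0, 0.0], [-0.002, 0.0, -1.0]]
contact_force: [-0.1, -0.0, -0.2]
opening: 0.0432
```

```bash
python3 g.py 0.592 0.108 0.21
```

```text
pos [ 0.4494 -0.1544  0.0706] yaw 89.7 tilt [0.002 0.   ] open 0.0432 t 26.4833 F [-0.1 -0.  -0.2]
d mm [142.6 262.4 139.4] tool shares [-0.472  0.877 -0.463]
tilt fix share [ 0.0001  0.0007 -0.    ]
```

carry_out:
  increments:
    - [[0,0,0],[0,0,0],0]
    - [[0,0,0],[0,0,0],0]
    - [[0,0,0],[0,0,-0.03],0]
    - [[0,0,0],[0,0,-0.07],0]
    - [[0,0,0],[0,0,-0.1],0]
    - [[0,0,0],[0,0,-0.1],0]
    - [[0,0,0],[0,0,-0.1],0]
    - [[0,0,0],[-0.03,0.05,-0.05],0]
    - [[0,0,0],[-0.05,0.1,0],0]
    - [[0,0,0],[-0.06,0.11,0],0]

```text
time_s: 27.32
eef_pos: [0.4862, -0.083, 0.2138]
tool_rot: [[-1.0, 0.021, -0.006], [0.021, 1.0, -0.002], [0.006, -0.002, -1.0]]
contact_force: [0.2, 0.3, -2.1]
opening: 0.0395
```

```bash
python3 g.py 0.592 0.108 0.21
```

```text
pos [ 0.4862 -0.083   0.2138] yaw 88.8 tilt [-0.006 -0.002] open 0.0395 t 27.3167 F [ 0.2  0.3 -2.1]
d mm [105.8 191.   -3.8] tool shares [-0.339  0.644  0.01 ]
tilt fix share [-0.0005 -0.0018  0.    ]
```

carry_out:
  increments:
    - [[0,-0.002,0],[-0.06,0.11,0],0]
    - [[0,0,0],[-0.06,0.11,0],0]
    - [[0,0,0],[-0.06,0.11,0],0]
    - [[0,0,0],[-0.05,0.1,0],0]
    - [[0,0,0],[-0.04,0.08,0],0]
    - [[0,0,0],[-0.03,0.05,0],0]
    - [[0,0,0],[-0.01,0.02,0],0]
    - [[0,0,0],[0,0,0.02],0]
    - [[0,0,0],[0,0,0.02],0]
    - [[0,0,0],[0,0,0],0]

```text
time_s: 28.15
eef_pos: [0.5864, 0.1042, 0.2073]
tool_rot: [[-1.0, 0.015, 0.007], [0.015, 1.0, 0.001], [-0.007, 0.001, -1.0]]
contact_force: [-0.6, 0.5, -1.0]
opening: 0.0392
```

```bash
python3 g.py 0.592 0.108 0.126; python3 - <<'E'
from h import *
c=read_camera("wrist");cv2.imwrite("pics/w4.png",c["pixels"][:,:,::-1]);P=fcloud(c)
# crank top from wrist
Q=P[(np.hypot(P[...,0]-.592,P[...,1]-.108)<.04)&(abs(P[...,2]-.052)<.006)]
print(len(Q)); 
if len(Q)>20: print(np.median(Q[:,2]),cv2.minEnclosingCircle(Q[:,:2].astype(np.float32)))
E
```

```text
pos [0.5864 0.1042 0.2073] yaw 89.2 tilt [0.007 0.001] open 0.0392 t 28.15 F [-0.6  0.5 -1. ]
d mm [  5.6   3.8 -81.3] tool shares [-0.017  0.013  0.271]
tilt fix share [ 0.0002  0.0021 -0.    ]
1724
0.05147188159122357 ((0.5923447012901306, 0.10686799138784409), 0.024386178702116013)
```

View pics/w4.png

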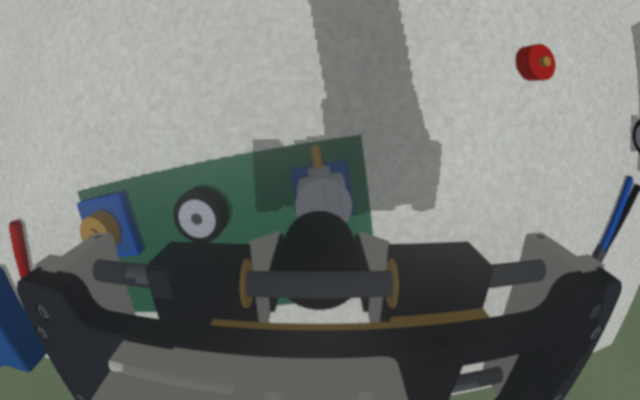

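The crankcase flange, at about (323,195) and partly behind the held barrel, fits r 24 mm at (0.592, 0.107). That agrees with the other views.

carry_out:
  increments:
    - [[0,0.002,0],[-0.015,0.01,0.02],0]
    - [[0,0,0],[-0.006,0.004,0.03],0]
    - [[0,0,0],[0,0,0.05],0]
    - [[0,0,0],[0,0,0.05],0]
    - [[0,0,0],[0,0,0.04],0]
    - [[0,0,0],[0,0,0.02],0]
    - [[0,0,0],[0,0,0],0]
    - [[0,0,0],[0,0,0],0]
    - [[0,0,0],[0,0,0],0]
    - [[0,0,0],[0,0,0],0]

```text
time_s: 29.03
eef_pos: [0.5933, 0.0987, 0.1392]
tool_rot: [[-1.0, 0.028, -0.002], [0.028, 1.0, -0.004], [0.002, -0.004, -1.0]]
contact_force: [0.7, -0.0, -1.0]
opening: 0.0399
```

```bash
python3 g.py 0.592 0.1075 0.1265
```

```text
pos [0.5933 0.0987 0.1392] yaw 88.4 tilt [-0.002 -0.004] open 0.0399 t 29.0333 F [ 0.7 -0.  -1. ]
d mm [ -1.3   8.8 -12.7] tool shares [0.005 0.029 0.042]
tilt fix share [-0.0012 -0.0007  0.    ]
```

carry_out:
  increments:
    - [[-0.001,0,0],[0.003,0.018,0.01],0]
    - [[0,0,0],[0,0.01,0.015],0]
    - [[0,0,0],[0,0.003,0.01],0]
    - [[0,0,0],[0,0,0.005],0]
    - [[0,0,0],[0,0,0],0]
    - [[0,0,0],[0,0,0],0]
    - [[0,0,0],[0,0,0],0]
    - [[0,0,0],[0,0,0],0]
    - [[0,0,0],[0,0,0],0]
    - [[0,0,0],[0,0,0],0]

```text
time_s: 29.87
eef_pos: [0.5941, 0.1102, 0.1286]
tool_rot: [[-1.0, 0.027, 0.003], [0.027, 1.0, 0.001], [-0.003, 0.001, -1.0]]
contact_force: [0.2, 0.3, -1.1]
opening: 0.0398
```

```bash
python3 g.py 0.592 0.1075 0.123
```

```text
pos [0.5941 0.1102 0.1286] yaw 88.5 tilt [0.003 0.001] open 0.0398 t 29.8667 F [ 0.2  0.3 -1.1]
d mm [-2.1 -2.7 -5.6] tool shares [ 0.007 -0.009  0.019]
tilt fix share [ 0.0004  0.0008 -0.    ]
```

carry_out:
  increments:
    - [[0,0.001,0],[0.006,-0.007,0.004],0]
    - [[0,0,0],[0.003,-0.003,0.006],0]
    - [[0,0,0],[0,0,0.006],0]
    - [[0,0,0],[0,0,0.002],0]
    - [[0,0,0],[0,0,0],0]
    - [[0,0,0],[0,0,0],0]
    - [[0,0,0],[0,0,0],0]
    - [[0,0,0],[0,0,0],0]
    - [[0,0,0],[0,0,0],0]
    - [[0,0,0],[0,0,0],0]

```text
time_s: 30.7
eef_pos: [0.5912, 0.1065, 0.1228]
tool_rot: [[-1.0, 0.027, -0.001], [0.027, 1.0, 0.001], [0.001, 0.001, -1.0]]
contact_force: [-0.2, 0.1, -1.8]
opening: 0.0396
```

```bash
python3 g.py 0.592 0.1075 0.123
```

```text
pos [0.5912 0.1065 0.1228] yaw 88.4 tilt [-0.001  0.001] open 0.0396 t 30.7 F [-0.2  0.1 -1.8]
d mm [0.8 1.  0.2] tool shares [-0.002  0.004 -0.001]
tilt fix share [ 0.0003 -0.0002  0.    ]
```

carry_out:
  increments:
    - [[0,0,0],[-0.001,0.002,0.003],0]
    - [[0,0,0],[0,0,0.003],0]
    - [[0,0,0],[0,0,0],0]
    - [[0,0,0],[0,0,0],1]
    - [[0,0,0],[0,0,0],1]
    - [[0,0,0],[0,0,0],1]
    - [[0,0,0],[0,0,0],1]
    - [[0,0,0],[0,0,0],1]
    - [[0,0,0],[0,0,0],1]
    - [[0,0,0],[0,0,-0.03],1]

```text
time_s: 31.53
eef_pos: [0.5913, 0.1069, 0.1312]
tool_rot: [[-1.0, 0.027, -0.002], [0.027, 1.0, 0.0], [0.002, 0.0, -1.0]]
contact_force: [0.4, 0.3, -0.4]
opening: 0.0817
```

carry_out:
  increments:
    - [[0,0,0],[0,0,-0.07],1]
    - [[0,0,0],[0,0,-0.1],1]
    - [[0,0,0],[0,0,-0.1],1]
    - [[0,0,0],[0.02,0.04,-0.05],1]
    - [[0,0,0],[0.06,0.1,0],1]
    - [[0,0,0],[0.07,0.11,0],1]
    - [[0,0,0],[0.07,0.11,0],1]
    - [[0,0,0],[0.07,0.11,0],1]
    - [[0,0,0],[0.06,0.1,0],1]
    - [[0,0,0],[0.04,0.06,0],1]

```text
time_s: 32.37
eef_pos: [0.4834, 0.298, 0.2406]
tool_rot: [[-0.999, 0.046, 0.01], [0.046, 0.999, 0.0], [-0.01, 0.0, -1.0]]
contact_force: [-0.3, 1.0, -0.4]
opening: 0.0919
```

```bash
python3 g.py 0.4475 0.338 0.069; cat > chk.py <<'E'
from h import *
import sys
for nm in("top","scene"):
    c=read_camera(nm);P=cloud(c)
    if nm=="scene": cv2.imwrite(sys.argv[1],c["pixels"][100:340,160:480,::-1].repeat(2,0).repeat(2,1))
    for n,p,z in(("stack",(.592,.1075),.07),("fly",(.629,-.148),.03),("wheel",(.61,-.02),.02),("jar",(.70,-.007),.06)):
        Q=P[(np.hypot(P[...,0]-p[0],P[...,1]-p[1])<.045)&(P[...,2]>z)&(P[...,2]<.14)]
        if len(Q)>5:
            zt=np.percentile(Q[:,2],88);T=Q[abs(Q[:,2]-zt)<.005];(x,y),r=cv2.minEnclosingCircle(T[:,:2].astype(np.float32));print(nm,n,len(T),"zt%.4f c(%.4f,%.4f) r%.4f"%(zt,x,y,r),T.mean(0).round(4))
E
python3 chk.py pics/s5.png; python3 -c "
from h import *
wmeas(read_camera('wrist'),['head'])"
```

```text
pos [0.4834 0.298  0.2406] yaw 87.4 tilt [0.01 0.  ] open 0.0919 t 32.3667 F [-0.3  1.  -0.4]
d mm [ -35.9   40.  -171.6] tool shares [0.131 0.127 0.571]
tilt fix share [ 0.0001  0.003  -0.    ]
top stack 110 zt0.0935 c(0.5914,0.1082) r0.0198 [0.5909 0.1077 0.0915]
top fly 132 zt0.0457 c(0.6295,-0.1463) r0.0243 [ 0.6296 -0.1464  0.0439]
top wheel 167 zt0.0318 c(0.6121,-0.0150) r0.0274 [ 0.6128 -0.0151  0.0297]
top jar 100 zt0.0756 c(0.7017,-0.0054) r0.0204 [ 0.7019 -0.0059  0.0735]
scene stack 122 zt0.0930 c(0.5886,0.1070) r0.0210 [0.5884 0.1068 0.0915]
scene fly 200 zt0.0464 c(0.6289,-0.1490) r0.0254 [ 0.6287 -0.1497  0.0446]
scene wheel 224 zt0.0318 c(0.6101,-0.0169) r0.0283 [ 0.6104 -0.018   0.0298]
scene jar 136 zt0.0756 c(0.6984,-0.0077) r0.0208 [ 0.6993 -0.0081  0.0738]
head 1138 zt0.0264 c(0.4476 0.3388) r0.0206 mean [0.447  0.3385]
```

View pics/s5.png

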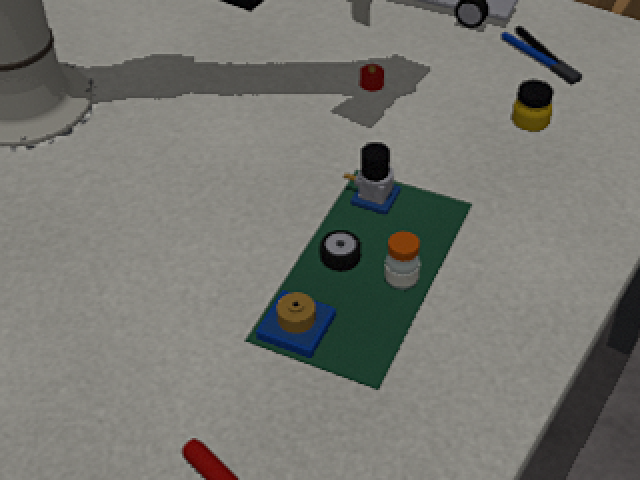

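Barrel stands on the crankcase at (375,160). Flywheel (296,312), wheel (340,249) and jar (403,260) are all in place. The last piece is the head at (371,77).

carry_out:
  increments:
    - [[0,0.003,0],[0.05,0.05,0.03],1]
    - [[0,0,0],[0.04,0.04,0.05],1]
    - [[0,0,0],[0.02,0.02,0.07],1]
    - [[0,0,0],[0.01,0.01,0.08],1]
    - [[0,0,0],[0,0,0.08],1]
    - [[0,0,0],[0,0,0.08],1]
    - [[0,0,0],[0,0,0.04],1]
    - [[0,0,0],[0,0,0.01],1]
    - [[0,0,0],[0,0,0],1]
    - [[0,0,0],[0,0,0],1]

```text
time_s: 33.35
eef_pos: [0.4622, 0.3243, 0.1094]
tool_rot: [[-0.998, 0.063, 0.013], [0.063, 0.998, -0.004], [-0.013, -0.003, -1.0]]
contact_force: [-0.8, -0.7, 0.8]
opening: 0.0917
```

```bash
python3 g.py 0.4475 0.3385 0.069
```

```text
pos [0.4622 0.3243 0.1094] yaw 86.4 tilt [ 0.013 -0.004] open 0.0917 t 33.35 F [-0.8 -0.7  0.8]
d mm [-14.7  14.2 -40.4] tool shares [0.053 0.044 0.134]
tilt fix share [-0.0009  0.0041  0.    ]
```

carry_out:
  increments:
    - [[-0.001,0.004,-0.01],[0.025,0.025,0.01],1]
    - [[0,0,0],[0.02,0.015,0.02],1]
    - [[0,0,0],[0.01,0.005,0.03],1]
    - [[0,0,0],[0,0,0.03],1]
    - [[0,0,0],[0,0,0.02],1]
    - [[0,0,0],[0,0,0.01],1]
    - [[0,0,0],[0,0,0],1]
    - [[0,0,0],[0,0,0],1]
    - [[0,0,0],[0,0,0],1]
    - [[0,0,0],[0,0,0],1]

```text
time_s: 34.18
eef_pos: [0.4473, 0.3419, 0.0738]
tool_rot: [[-1.0, 0.028, 0.005], [0.028, 1.0, 0.005], [-0.005, 0.005, -1.0]]
contact_force: [0.5, 0.3, -0.6]
opening: 0.0917
```

```bash
python3 g.py 0.4475 0.3385 0.069
```

```text
pos [0.4473 0.3419 0.0738] yaw 88.4 tilt [0.005 0.005] open 0.0917 t 34.1833 F [ 0.5  0.3 -0.6]
d mm [ 0.2 -3.4 -4.8] tool shares [-0.001 -0.011  0.016]
tilt fix share [ 0.0016  0.0015 -0.    ]
```

carry_out:
  increments:
    - [[0.002,0.002,0],[0,-0.009,0.008],1]
    - [[0,0,0],[0,-0.002,0.006],1]
    - [[0,0,0],[0,0,0.002],1]
    - [[0,0,0],[0,0,0],1]
    - [[0,0,0],[0,0,0],1]
    - [[0,0,0],[0,0,0],1]
    - [[0,0,0],[0,0,0],1]
    - [[0,0,0],[0,0,0],1]
    - [[0,0,0],[0,0,0],1]
    - [[0,0,0],[0,0,0],1]

```text
time_s: 35.02
eef_pos: [0.4484, 0.3382, 0.0696]
tool_rot: [[-1.0, 0.029, -0.0], [0.029, 1.0, -0.001], [0.0, -0.001, -1.0]]
contact_force: [-0.3, 0.1, 0.1]
opening: 0.0921
```

```bash
python3 g.py 0.4475 0.3385 0.069
```

```text
pos [0.4484 0.3382 0.0696] yaw 88.3 tilt [-0.    -0.001] open 0.0921 t 35.0167 F [-0.3  0.1  0.1]
d mm [-0.9  0.3 -0.6] tool shares [0.003 0.001 0.002]
tilt fix share [-0.0003 -0.0001  0.    ]
```

carry_out:
  increments:
    - [[0,0,0],[0.002,0,0],0]
    - [[0,0,0],[0,0,0],0]
    - [[0,0,0],[0,0,0],0]
    - [[0,0,0],[0,0,0],0]
    - [[0,0,0],[0,0,0],0]
    - [[0,0,0],[0,0,0],0]
    - [[0,0,0],[0,0,0],0]
    - [[0,0,0],[0,0,0],0]
    - [[0,0,0],[0,0,0],0]
    - [[0,0,0],[0,0,0],0]

```text
time_s: 35.85
eef_pos: [0.4477, 0.3384, 0.0697]
tool_rot: [[-1.0, 0.029, -0.0], [0.029, 1.0, -0.001], [0.0, -0.001, -1.0]]
contact_force: [0.1, 0.0, -0.1]
opening: 0.0397
```

```bash
python3 g.py 0.591 0.107 0.22
```

```text
pos [0.4477 0.3384 0.0697] yaw 88.3 tilt [-0.    -0.001] open 0.0397 t 35.85 F [ 0.1  0.  -0.1]
d mm [ 143.3 -231.4  150.3] tool shares [-0.5   -0.757 -0.501]
tilt fix share [-0.0002 -0.0001  0.    ]
```

carry_out:
  increments:
    - [[0,0,0],[0,0,-0.03],0]
    - [[0,0,0],[0,0,-0.08],0]
    - [[0,0,0],[0,0,-0.11],0]
    - [[0,0,0],[0,0,-0.11],0]
    - [[0,0,0],[0,0,-0.1],0]
    - [[0,0,0],[0,0,-0.09],0]
    - [[0,0,0],[-0.04,-0.05,-0.05],0]
    - [[0,0,0],[-0.06,-0.09,0],0]
    - [[0,0,0],[-0.07,-0.1,0],0]
    - [[0,0,0],[-0.07,-0.1,0],0]

```text
time_s: 36.68
eef_pos: [0.5119, 0.2421, 0.2547]
tool_rot: [[-1.0, 0.008, -0.002], [0.008, 1.0, 0.004], [0.002, 0.004, -1.0]]
contact_force: [1.2, 0.0, -0.4]
opening: 0.0394
```

```bash
python3 g.py 0.591 0.107 0.22
```

```text
pos [0.5119 0.2421 0.2547] yaw 89.5 tilt [-0.002  0.004] open 0.0394 t 36.6833 F [ 1.2  0.  -0.4]
d mm [  79.1 -135.1  -34.7] tool shares [-0.268 -0.449  0.113]
tilt fix share [ 0.0013 -0.0007  0.    ]
```

carry_out:
  increments:
    - [[0.001,-0.001,0],[-0.06,-0.1,0],0]
    - [[0,0,0],[-0.06,-0.1,0],0]
    - [[0,0,0],[-0.05,-0.08,0],0]
    - [[0,0,0],[-0.03,-0.06,0],0]
    - [[0,0,0],[-0.02,-0.03,0],0]
    - [[0,0,0],[0,-0.01,0],0]
    - [[0,0,0],[0,0,0],0]
    - [[0,0,0],[0,0,0.02],0]
    - [[0,0,0],[0,0,0.02],0]
    - [[0,0,0],[0,0,0],0]

```text
time_s: 37.52
eef_pos: [0.5811, 0.1164, 0.2477]
tool_rot: [[-1.0, 0.015, 0.007], [0.015, 1.0, 0.001], [-0.007, 0.001, -1.0]]
contact_force: [0.2, -0.3, -0.6]
opening: 0.0393
```

```bash
python3 g.py 0.591 0.107 0.165
```

```text
pos [0.5811 0.1164 0.2477] yaw 89.1 tilt [0.007 0.001] open 0.0393 t 37.5167 F [ 0.2 -0.3 -0.6]
d mm [  9.9  -9.4 -82.7] tool shares [-0.031 -0.031  0.276]
tilt fix share [ 0.0003  0.0023 -0.    ]
```

carry_out:
  increments:
    - [[0,0.002,0],[-0.02,-0.02,0.02],0]
    - [[0,0,0],[-0.01,-0.01,0.03],0]
    - [[0,0,0],[0,0,0.05],0]
    - [[0,0,0],[0,0,0.05],0]
    - [[0,0,0],[0,0,0.04],0]
    - [[0,0,0],[0,0,0.01],0]
    - [[0,0,0],[0,0,0],0]
    - [[0,0,0],[0,0,0],0]
    - [[0,0,0],[0,0,0],0]
    - [[0,0,0],[0,0,0],0]

```text
time_s: 38.35
eef_pos: [0.59, 0.1118, 0.1807]
tool_rot: [[-1.0, 0.005, -0.003], [0.005, 1.0, 0.002], [0.003, 0.002, -1.0]]
contact_force: [0.1, -0.7, -0.5]
opening: 0.0395
```

```bash
python3 g.py 0.591 0.107 0.165; python3 -c "
from h import *
c=read_camera('wrist');P=fcloud(c);cv2.imwrite('pics/w6.png',c['pixels'][:,:,::-1])
Q=P[(np.hypot(P[...,0]-.591,P[...,1]-.107)<.04)&(abs(P[...,2]-.090)<.005)]
print(len(Q)); print(np.median(Q[:,2]),cv2.minEnclosingCircle(Q[:,:2].astype(np.float32)))"
```

```text
pos [0.59   0.1118 0.1807] yaw 89.7 tilt [-0.003  0.002] open 0.0395 t 38.35 F [ 0.1 -0.7 -0.5]
d mm [  1.   -4.8 -15.7] tool shares [-0.003 -0.016  0.052]
tilt fix share [ 0.0007 -0.001   0.    ]
652
0.08945900830336413 ((0.5856409072875977, 0.10410507023334503), 0.019505636766552925)
```

View pics/w6.png

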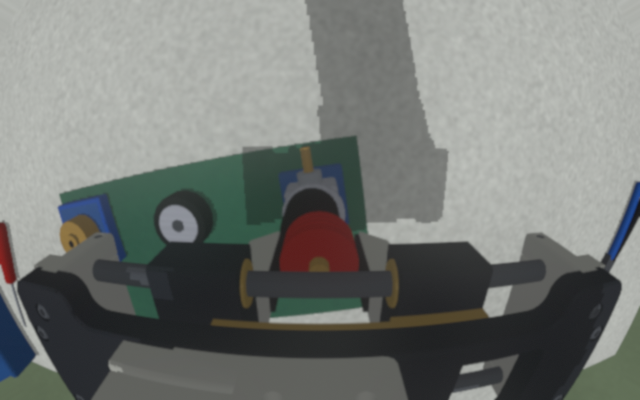

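Barrel top at (312,203), with the head at (320,245) above it. The barrel's far edge is hidden, so the wrist fit is biased toward the robot. The combined estimate is (0.590, 0.107).

carry_out:
  increments:
    - [[0.001,-0.001,0],[0,-0.01,0.02],0]
    - [[0,0,0],[0,-0.006,0.02],0]
    - [[0,0,0],[0,0,0.015],0]
    - [[0,0,0],[0,0,0.006],0]
    - [[0,0,0],[0,0,0],0]
    - [[0,0,0],[0,0,0],0]
    - [[0,0,0],[0,0,0],0]
    - [[0,0,0],[0,0,0],0]
    - [[0,0,0],[0,0,0],0]
    - [[0,0,0],[0,0,0],0]

```text
time_s: 39.23
eef_pos: [0.5913, 0.1066, 0.1626]
tool_rot: [[-1.0, 0.006, 0.004], [0.006, 1.0, -0.0], [-0.004, -0.0, -1.0]]
contact_force: [-0.3, -0.5, -0.6]
opening: 0.0396
```

```bash
python3 g.py 0.590 0.107 0.160
```

```text
pos [0.5913 0.1066 0.1626] yaw 89.7 tilt [ 0.004 -0.   ] open 0.0396 t 39.2333 F [-0.3 -0.5 -0.6]
d mm [-1.3  0.4 -2.6] tool shares [0.004 0.001 0.009]
tilt fix share [-0.0001  0.0013  0.    ]
```

carry_out:
  increments:
    - [[0,0.001,0],[0.003,0,0.004],0]
    - [[0,0,0],[0,0,0.004],0]
    - [[0,0,0],[0,0,0.002],0]
    - [[0,0,0],[0,0,0],0]
    - [[0,0,0],[0,0,0],0]
    - [[0,0,0],[0,0,0],0]
    - [[0,0,0],[0,0,0],0]
    - [[0,0,0],[0,0,0],0]
    - [[0,0,0],[0,0,0],0]
    - [[0,0,0],[0,0,0],0]

```text
time_s: 40.07
eef_pos: [0.5906, 0.1068, 0.1598]
tool_rot: [[-1.0, 0.005, 0.002], [0.005, 1.0, -0.0], [-0.002, -0.0, -1.0]]
contact_force: [-0.4, -0.2, -1.1]
opening: 0.0389
```

```bash
python3 g.py 0.590 0.107 0.160
```

```text
pos [0.5906 0.1068 0.1598] yaw 89.7 tilt [ 0.002 -0.   ] open 0.0389 t 40.0667 F [-0.4 -0.2 -1.1]
d mm [-0.6  0.2  0.2] tool shares [ 0.002  0.001 -0.001]
tilt fix share [-0.0001  0.0005  0.    ]
```

carry_out:
  increments:
    - [[0,0,0],[0,0,0.003],0]
    - [[0,0,0],[0,0,0.002],0]
    - [[0,0,0],[0,0,0],0]
    - [[0,0,0],[0,0,0],1]
    - [[0,0,0],[0,0,0],1]
    - [[0,0,0],[0,0,0],1]
    - [[0,0,0],[0,0,0],1]
    - [[0,0,0],[0,0,0],1]
    - [[0,0,0],[0,0,0],1]
    - [[0,0,0],[0,0,-0.03],1]

```text
time_s: 40.9
eef_pos: [0.5898, 0.1067, 0.1673]
tool_rot: [[-1.0, 0.005, -0.001], [0.005, 1.0, -0.001], [0.001, -0.001, -1.0]]
contact_force: [0.1, 0.1, -0.7]
opening: 0.0813
```

carry_out:
  increments:
    - [[0,0,0],[0,0,-0.07],1]
    - [[0,0,0],[0,0,-0.1],1]
    - [[0,0,0],[0,0,-0.1],1]
    - [[0,0,0],[0.02,0.03,-0.05],1]
    - [[0,0,0],[0.06,0.08,0],1]
    - [[0,0,0],[0.07,0.1,0],1]
    - [[0,0,0],[0.07,0.1,0],1]
    - [[0,0,0],[0.06,0.08,0],1]
    - [[0,0,0],[0.04,0.05,0],1]
    - [[0,0,0],[0.02,0.03,0],1]

```text
time_s: 41.73
eef_pos: [0.4898, 0.2491, 0.2767]
tool_rot: [[-1.0, 0.017, 0.01], [0.017, 1.0, 0.0], [-0.01, 0.001, -1.0]]
contact_force: [0.7, 0.1, 0.1]
opening: 0.092
```

carry_out:
  increments:
    - [[0,0,0],[0,0,0],1]
    - [[0,0,0],[0,0,0],1]
    - [[0,0,0],[0,0,0],1]
    - [[0,0,0],[0,0,0],1]
    - [[0,0,0],[0,0,0],1]
    - [[0,0,0],[0,0,0],1]
    - [[0,0,0],[0,0,0],1]
    - [[0,0,0],[0,0,0],1]
    - [[0,0,0],[0,0,0],1]
    - [[0,0,0],[0,0,0],1]

```text
time_s: 42.57
eef_pos: [0.4936, 0.244, 0.2776]
tool_rot: [[-1.0, 0.024, 0.012], [0.024, 1.0, -0.002], [-0.012, -0.002, -1.0]]
contact_force: [-0.6, -0.1, -0.5]
opening: 0.0918
```

```bash
python3 chk.py pics/s7.png; python3 -c "
from h import *
for n in('top','scene'):
    c=read_camera(n);P=cloud(c)
    for z0,z1,l in((.065,.085,'barrel side'),(.098,.112,'head side')):
        Q=P[(np.hypot(P[...,0]-.591,P[...,1]-.107)<.04)&(P[...,2]>z0)&(P[...,2]<z1)]
        print(n,l,len(Q),Q.mean(0).round(4) if len(Q) else '')
    Q=P[(np.hypot(P[...,0]-.705,P[...,1]-.39)<.045)&(P[...,2]>.055)];print('tub',Q.mean(0).round(4))
s=monitor.observe();print(s['eef_pos'],s['joint_velocities'],s['time_s'])"
```

```text
top stack 112 zt0.1191 c(0.5910,0.1082) r0.0200 [0.591  0.1078 0.1174]
top fly 133 zt0.0459 c(0.6297,-0.1475) r0.0246 [ 0.6301 -0.147   0.0438]
top wheel 173 zt0.0315 c(0.6129,-0.0152) r0.0274 [ 0.6138 -0.0143  0.0293]
top jar 98 zt0.0756 c(0.7018,-0.0063) r0.0197 [ 0.7012 -0.0048  0.0737]
scene stack 115 zt0.1192 c(0.5869,0.1066) r0.0222 [0.5895 0.1053 0.118 ]
scene fly 199 zt0.0465 c(0.6275,-0.1483) r0.0244 [ 0.6283 -0.1492  0.0446]
scene wheel 227 zt0.0317 c(0.6109,-0.0177) r0.0294 [ 0.6105 -0.018   0.03  ]
scene jar 134 zt0.0755 c(0.6978,-0.0070) r0.0211 [ 0.6992 -0.0075  0.0737]
top barrel side 19 [0.5762 0.1043 0.0753]
top head side 26 [0.5825 0.1043 0.1073]
tub [0.7117 0.3937 0.0603]
scene barrel side 82 [0.5956 0.0959 0.075 ]
scene head side 54 [0.595  0.095  0.1049]
tub [0.7048 0.3871 0.0614]
[0.49338454 0.24438255 0.27765732] [-0.12629662 -0.14240513 -0.07949697  0.11548846  0.0961763  -0.07863089
  0.06417848] 42.7667
```

View pics/s7.png

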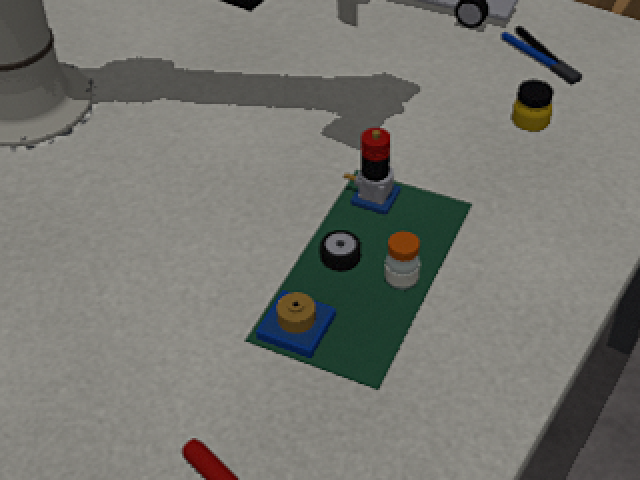

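The head sits upright on the barrel at (375,145), plug up. All the other pieces are unmoved, and the tub and screwdriver are where they were. Handing in.

```bash
python3 -c "
from station import bot
print(bot.sign_off())"
```

```text
the job is handed in; nothing more can be done
None
```

The job is handed in at about 43 s of the 136 s allowed. All five pieces were placed with one grasp each. `sign_off` gave no verdict, so the figures below are my own last camera checks, each compared with its target as seen by the same camera (top and scene).

| Piece | Last check | Limit |
|---|---|---|
| Barrel from crankcase centre | about 2–3 mm | 10 mm |
| Head from barrel centre | 0–2 mm, brass plug up, top about 118 mm above the table (116 expected) | 10 mm |
| Flywheel from block centre | about 1–2 mm | 14 mm |
| Wheel from midpoint | about 2 mm in x, 1–4 mm in y | 15 mm each way |
| Jar | 87–90 mm from the wheel, within about 3 mm of its spot | 75–105 mm, 22 mm each way |

- **Disagreements:** the top and scene cameras differed by 1–4 mm. The partly hidden wrist view of the barrel read about 5 mm nearer the robot. I put that down to occlusion and did not use it.
- **Bystanders:** the tub's position matched the start in the scene camera. A cruder top-view check read a few mm off, which I put down to the different cut used. The screwdriver was only checked by eye, and the arm never went near either one.
- **Robot:** the gripper was open, still and clear of everything when I handed in.

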